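Restock the inlay rack and put the scraper away

TASK

Get the inlay bench ready for the next turning: put the used-up vials (those without a cap) from the brown rack into the refill carrier, and the carrier's fresh, capped vials into the rack, any holes, each standing upright and fully down in its hole, and leave the capped vial that is already in the rack in its hole. Put the scraper back in its sloping holder, blade first, pushed in until the handle meets the wood, and leave the bowl, the wax tin and the abrasive roll alone.

Things in the scene. Friction and masses are not known exactly. Their poses are not given: they have to be found in the camera images.
- rack: vial rack, fixed: brown wooden block 56 (x) by 256 (y) by 45 mm high. Six round holes in a row along y, at y = -100, -60, -20, 20, 60, 100 mm, 26 mm in diameter with 2 mm chamfer, 32 mm deep, so a seated vial's underside is 13 mm above the origin and the vial stands 46 mm (capped) or 44 mm (open) out of the top. Origin: centre of its underside, on the bench; z up.
- carrier: refill carrier, loose, 0.55 kg: pale plywood block 56 (x) by 220 (y) by 45 mm high. Five holes like the rack's in a row along y, at y = -80, -40, 0, 40, 80 mm (seated underside 13 mm up); end boards 12 mm thick and 58 mm high at y = -116 and 116 mm. Origin: centre of its underside, on the bench; z up.
- used1: used-up vial: same off-white body, 24 mm in diameter and 64 mm high, no cap, a bare open neck 17 mm in diameter up to 76 mm, about 15 g; starts upright in a rack hole. Origin: centre of its underside; z up its axis. None if absent (3 or 4 of 4 are there).
- used2: used-up vial: same off-white body, 24 mm in diameter and 64 mm high, no cap, a bare open neck 17 mm in diameter up to 76 mm, about 15 g; starts upright in a rack hole. Origin: centre of its underside; z up its axis. None if absent (3 or 4 of 4 are there).
- used3: used-up vial: same off-white body, 24 mm in diameter and 64 mm high, no cap, a bare open neck 17 mm in diameter up to 76 mm, about 15 g; starts upright in a rack hole. Origin: centre of its underside; z up its axis. None if absent (3 or 4 of 4 are there).
- used4: used-up vial: same off-white body, 24 mm in diameter and 64 mm high, no cap, a bare open neck 17 mm in diameter up to 76 mm, about 15 g; starts upright in a rack hole. Origin: centre of its underside; z up its axis. None if absent (3 or 4 of 4 are there).
- kept: a capped vial exactly like the fresh ones that already stands in a rack hole, and stays there; always present. Origin: centre of its underside; z up.
- fresh1: fresh vial: off-white plastic with a black screw cap, 24 mm in diameter over body and cap, 78 mm high, about 35 g; starts upright in a carrier hole. Origin: centre of its underside; z up its axis. None if absent (3 or 4 of 4 are there).
- fresh2: fresh vial: off-white plastic with a black screw cap, 24 mm in diameter over body and cap, 78 mm high, about 35 g; starts upright in a carrier hole. Origin: centre of its underside; z up its axis. None if absent (3 or 4 of 4 are there).
- fresh3: fresh vial: off-white plastic with a black screw cap, 24 mm in diameter over body and cap, 78 mm high, about 35 g; starts upright in a carrier hole. Origin: centre of its underside; z up its axis. None if absent (3 or 4 of 4 are there).
- fresh4: fresh vial: off-white plastic with a black screw cap, 24 mm in diameter over body and cap, 78 mm high, about 35 g; starts upright in a carrier hole. Origin: centre of its underside; z up its axis. None if absent (3 or 4 of 4 are there).
- scraper: inlay scraper, 0.1 to 0.16 kg, lying flat on the bench: steel blade 28 mm wide (y), 4 mm thick (z), from x = 0 to its square tip at x = 66 mm; flat beech handle 24 mm wide, 16 mm thick, from x = -90 mm to its shoulder at x = 0. Blade mid-plane and handle axis at z = 8 mm; both sides alike; balance about x = -28 mm. Origin: under the shoulder; x to the tip, z up as it lies.
- scraper_tip (a point): middle of the scraper blade's tip edge, 66 mm ahead of the shoulder, on the blade's mid-plane; axes as scraper.
- block: scraper holder, fixed: wooden foot 120 (x) by 64 mm (y) carrying a sloping wooden block 60 mm wide, 36 mm thick, 80 mm long with one slot (see slot), about 90 mm high in all. Origin: centre of the foot's underside; z up; the slot's mouth faces +x and upward.
- slot: slot of the scraper holder, sloping 35 degrees down. Origin: centre of its mouth; x points into it down the slope, y level across its 32 mm width, z normal to its 7 mm height, upward. 70 mm deep, no chamfer: the 66 mm blade goes in until the handle's shoulder meets the mouth, tip at x = 66 mm. The mouth's face is 60 mm (y) by 36 mm (z).
- bowl: small dark turned bowl, 110 mm across, 50 mm high, loose; to be left alone. Origin: centre of its underside.
- tin: wax tin, 72 mm in diameter, 45 mm high, loose; to be left alone. Origin: centre of its underside.
- roll: roll of abrasive standing on end, 64 mm in diameter, 38 mm high, loose; to be left alone. Origin: centre of its underside.

How it is judged:
By the outcome, as a careful person would: the job done as asked, in the order asked, and still so for the second after the job is handed in, with the robot touching nothing.
Of used1, used2, used3, used4 only 3 to 4 are there at a start; the rules pass over those that are not, and their reading is None.
Of fresh1, fresh2, fresh3, fresh4 only 3 to 4 are there at a start; the rules pass over those that are not, and their reading is None.
At some moment in a run one of scraper, carrier may be knocked a few centimetres aside while the robot is not near it.
It also fails if it takes over 210 s, if anything falls off the work surface, if the arm or the gripper's body presses on something with over 40 N, if the wrist force passes 120 N, or if a joint passes its speed limit or range.

ROBOT

A 6-joint arm with a two-finger parallel gripper is mounted at the origin on the work surface. World frame = base frame: x ahead of the robot, y to its left, z up, the work surface at z = 0. Lengths are in mm, angles in degrees, forces in N, time in s.
With the tool pointing down it reaches from about 300 to 875 mm from the base axis. Payload 6.4 kg.
Tool frame: the origin (TCP) lies at the very end of the fingers, on their centre line; the grasp point (between the pads) lies 19 mm behind it (manip.tcp_to_grasp is the distance from the TCP to the grasp point, in mm); z points along the fingers, y is the line along which they close (so a half turn about z gives the same grasp; the last joint's range is limited). The gripper opens to 85 mm and grips with 20 to 120 N. Pads are 22 mm wide; open, the fingers measure 114 mm over their backs; the gripper's body (76 mm by 85 mm) begins 54 mm behind the grasp point. The pads swing forward as they close: fully open they stand 13 mm farther back than shut.
Start: joints at [-78.971, 10.359, 92.074, -0, 77.567, -11.82], TCP at [223.297, -529.886, 231.288] pointing down, gripper open.
Joint ranges: [-171.53, 171.53], [-51.25, 118.39], [17.06, 147.69], [-65.23, 245.23], [0, 150.52], [-178.68, 178.68]. Speed limits (degrees/s): [147.25, 147.25, 172.46, 180, 180, 180].

INTERFACE

Orientations are given as a 3x3 rotation matrix whose columns are the frame's x, y, z axes.
In Python, from cell import sense, imaging, manip gives the robot as it stands.
- The arm moves only by the tool drive_tool, never from a script. Its argument "deltas" is a list of rows, each a list of 7 numbers: the turn, a rotation vector about the tool's x, y, z in rad, then the shift along the tool's x, y, z in mm, then the opening, from 0 (shut) to 1 (fully open). A call has 1 to 5 rows; each row shifts and turns the commanded pose from where the row before left it, along the tool's axes as they then stand; what a row does not reach is not made up. A row lasts 1/8 s, in which the tool goes at most 62.5 mm and 10.7 degrees, less where a joint would pass 70% of its speed; a pose out of reach is approached as far as the arm can. A call is refused whole if a number of a shift passes 62.5 or a number of a turn 0.188, either way. A call with a gripper value outside its range is refused whole. The fingers move at their own pace and stop on an object; the grip force is fixed at half the most. Time passes only in rows, so rows that do not move let the fingers close. It gives the time, the measured TCP pose, the force, the opening and the grip force at its end, in the units of the state.
- sense(): the state, without advancing time (a new reading comes with each control period).
- imaging.snapshot(name): name is "scene" or "top"; returns a dict with "img" (420x560x3 uint8, blue, green, red), "vertical_fov" (degrees; the focal length in pixels is half the picture's height over the tangent of half this angle, whatever the lens; pixels are square), "cx", "cy" (the principal point, pixels), "R" (3x3) and "t" (3): a world point X has camera coordinates R X + t. Camera axes: x right, y down, z forward; pixel columns grow to the right and rows downward; lengths in mm; the calibration is good to about 2 mm. A picture is of the moment at which its call begins. There is no depth.
- manip.close_job(): hands the job in; it is judged then, once.
The state is a dict: "clock": time; "joints": joint angles; "dq": joint speeds; "joint_torque": joint torques, N m; "eef_pos": TCP position; "orientation": TCP orientation; "ft_force": force on the tool from outside, world axes, zero at the start; "wrist_torque": the same for the moment, N m; "grip_width": finger opening in mm; "finger_force": force on a finger pad.
Only numpy, scipy, OpenCV 4.12 (cv2) and the standard library are available. Lean on these libraries where they do the work, as an engineer would, in place of code of your own. Each camera call takes 0.05 s, during which the arm holds its last target. There are 200 camera calls.

## Working session

There is one attempt and no reset: what is moved stays moved. The work goes in short steps, Python scripts to look and compute and a tool call to move; the robot and the scene stay as the last step left them, time stands still between calls to the robot, and variables do not carry over. Pictures are saved under pics/ and viewed, at most 14 in all, crops included, and the job is handed in when it is done.

Besides the shell and the picture viewer there is one more tool, called after "Request:" as name(argument=value, ...) on one line, values as JSON. drive_tool: Moves the arm, as the interface text tells. Its arguments: {"type":"object","properties":{"deltas":{"type":"array"}},"required":["deltas"]}

```bash
mkdir -p pics; ls; python3 - <<'E'
from cell import sense, imaging, manip
import cv2
s=sense(); print(s)
for n in("scene","top"):
    d=imaging.snapshot(n); cv2.imwrite(f"pics/{n}0.png",d["img"])
    print(n,d["vertical_fov"],d["cx"],d["cy"],d["R"],d["t"])
print([a for a in dir(manip) if a[0]!='_'],manip.tcp_to_grasp)
E
```

```text
pics
{'clock': 0.0, 'joints': array([-7.89691405e+01,  1.04022852e+01,  9.21334110e+01,  6.54574144e-04,
        7.75675425e+01, -1.18192767e+01]), 'dq': array([ 2.48822382e-03,  4.97510474e-03, -5.12789200e-02, -5.28384360e-02,
        6.01889297e-05, -4.65130346e-02]), 'joint_torque': array([ 6.10458101e-04, -4.44867647e+01, -3.51334012e+01, -2.10688045e-04,
        9.24230641e-03, -2.04542499e-05]), 'eef_pos': array([ 223.20154868, -529.29555667,  230.36551489]), 'orientation': array([[ 9.21524729e-01,  3.88319536e-01, -3.33811805e-04],
       [ 3.88319494e-01, -9.21523106e-01,  1.77069659e-03],
       [ 3.79980789e-04, -1.76136633e-03, -9.99998377e-01]]), 'ft_force': array([-1.0239154 , -0.56032217, -0.76968744]), 'wrist_torque': array([ 0.06704748, -0.02737747, -0.01529472]), 'finger_force': 0.0, 'grip_width': 85.48306355965833}
scene 46.952571657163105 281.2147820688164 207.05357801253737 [[ 0.36444355  0.93104088 -0.01854154]
 [ 0.6701111  -0.27602795 -0.68902808]
 [-0.64663129  0.23868694 -0.72449743]] [-177.25684139 -277.967858   1577.8682094 ]
top 51.95198791803025 276.73527101866006 205.26165002104474 [[ 3.42244471e-03 -9.99756813e-01 -2.17853356e-02]
 [-9.88461230e-01 -8.30609674e-05 -1.51474056e-01]
 [ 1.51435410e-01  2.20523712e-02 -9.88221134e-01]] [  11.58786578  477.68030783 1299.58799512]
['Unreachable', 'close_job', 'tcp_to_grasp'] 18.700000000000003
```

View pics/scene0.png

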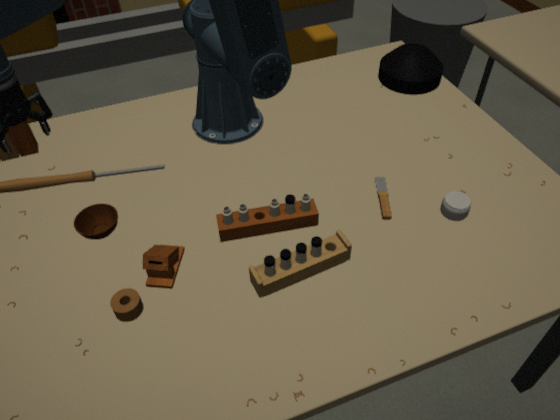

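View pics/top0.png

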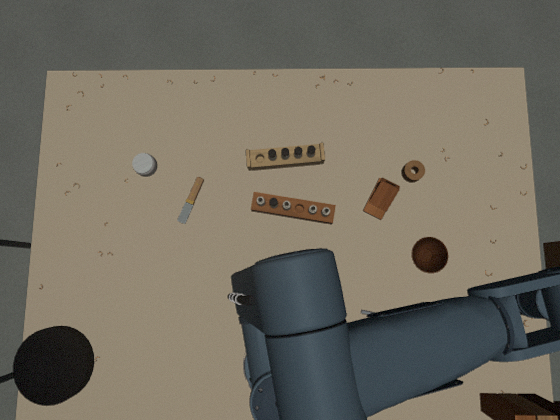

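```bash
python3 - <<'E'
import cv2,numpy as np
t=cv2.imread("pics/top0.png");s=cv2.imread("pics/scene0.png")
a=cv2.resize(t[140:230,170:436],None,fx=3,fy=3,interpolation=cv2.INTER_CUBIC)
b=cv2.resize(s[170:294,140:406],None,fx=2.6,fy=2.6,interpolation=cv2.INTER_CUBIC)
o=np.zeros((a.shape[0]+b.shape[0],798,3),np.uint8);o[:a.shape[0],:a.shape[1]]=a;o[a.shape[0]:,:b.shape[1]]=b
o=np.clip(o.astype(float)*1.5,0,255).astype(np.uint8)
cv2.imwrite("pics/c1.png",o);print(o.shape)
E
```

```text
(592, 798, 3)
```

View pics/c1.png

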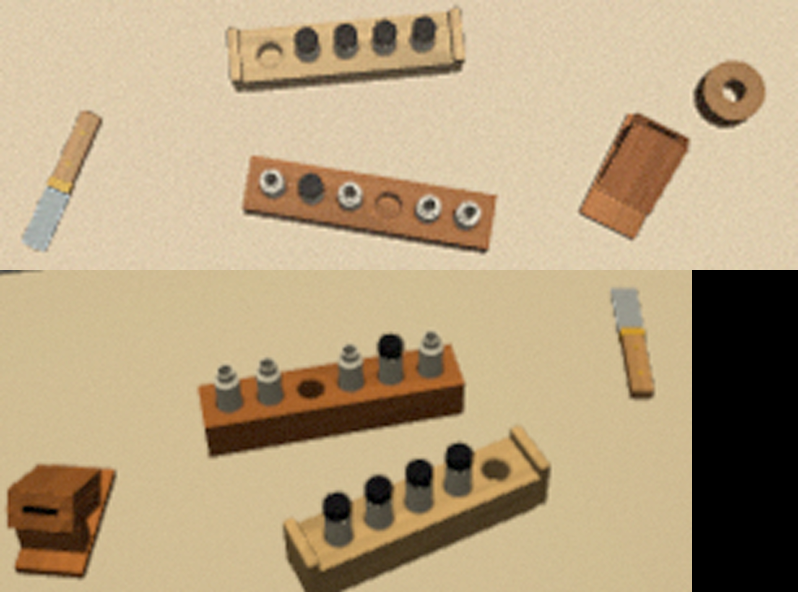

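```bash
cat > fit.py <<'E'
import numpy as np, cv2
from scipy.optimize import minimize
SS=4
A=np.linspace(0,2*np.pi,32,endpoint=False)
def snap(names=("scene","top")):
    from cell import imaging
    return [imaging.snapshot(n) for n in names]
def proj(cam,P):
    f=cam["img"].shape[0]/2/np.tan(np.radians(cam["vertical_fov"])/2)
    c=np.atleast_2d(P)@cam["R"].T+cam["t"]
    return c[:,:2]/c[:,2:]*f+[cam["cx"],cam["cy"]]
def box(x0,x1,y0,y1,z0,z1,T=np.eye(4)):
    V=np.array([[x,y,z] for x in(x0,x1) for y in(y0,y1) for z in(z0,z1)],float)
    F=[[0,1,3,2],[4,6,7,5],[0,4,5,1],[2,3,7,6],[0,2,6,4],[1,5,7,3]]
    V=V@T[:3,:3].T+T[:3,3]
    return [("face",V[f],i,V.mean(0)) for i,f in enumerate(F)]
def cyl(x,y,z0,z1,r,top=True):
    ring=lambda z:np.c_[x+r*np.cos(A),y+r*np.sin(A),np.full(32,z)]
    o=[("hull",np.r_[ring(z0),ring(z1)],"side",None)]
    return o+([("hull",ring(z1),"top",None)] if top else [])
def vial(x,y,capped,z=13):
    if capped: return [("hull",p[1],"b",None) for p in cyl(x,y,z,z+64,12,False)]+[("hull",p[1],"c"+p[2],None) for p in cyl(x,y,z+64,z+78,12)]
    return [("hull",p[1],"u"+p[2],None) for p in cyl(x,y,z,z+64,12)]+[("hull",p[1],"n"+p[2],None) for p in cyl(x,y,z+64,z+76,8.5)]
def pose(p):
    c,s=np.cos(np.radians(p[2])),np.sin(np.radians(p[2]))
    T=np.eye(4);T[:2,:2]=[[c,-s],[s,c]];T[:2,3]=p[:2];return T
RH=[-100,-60,-20,20,60,100]; CH=[-80,-40,0,40,80]
def row(holes,occ,box_parts):
    def m(cam):
        C=-cam["R"].T@cam["t"]
        o=list(box_parts)
        for y,k in zip(holes,occ):
            if k=="e": o.append(("hull",np.c_[14*np.cos(A),y+14*np.sin(A),np.full(32,45.)],"hole",None))
        return o,[(y,k=="f") for y,k in zip(holes,occ) if k in"fu"],C
    return m
def rack(occ): return row(RH,occ,box(-28,28,-128,128,0,45))
def carrier(occ): return row(CH,occ,box(-28,28,-110,110,0,45))
def ends():
    return [box(-28,28,-122,-110,0,58),box(-28,28,110,122,0,58)]
def parts_for(name,occ,cam,p):
    T=pose(p);C=-cam["R"].T@cam["t"];Cl=T[:3,:3].T@(C-T[:3,3])
    if name in("rack","carrier"):
        o,vs,_=(rack if name=="rack" else carrier)(occ)(cam)
        items=[(y,vial(0,y,c)) for y,c in vs]
        if name=="carrier": items+=[(-116,ends()[0]),(116,ends()[1])]
        items.sort(key=lambda a:-abs(a[0]-Cl[1]))
        for _,q in items:o+=q
    elif name=="scraper":
        o=box(-90,0,-12,12,0,16)+[(k,v,"bl"+str(l),c) for k,v,l,c in box(0,66,-14,14,6,10)]
        if Cl[0]<0:o=o[6:]+o[:6]
    elif name=="vialh": o=vial(0,0,occ[0]=="f",p[3])
    return [(k,v@T[:3,:3].T+T[:3,3],l,None if c is None else T[:3,:3]@c+T[:3,3]) for k,v,l,c in o]
def cost(cam,parts,roi):
    u0,v0,u1,v1=roi
    big=cam["_big"]
    lab=np.zeros(big.shape[:2],np.uint8);ids={}
    C=-cam["R"].T@cam["t"]
    for k,v,l,c in parts:
        if k=="face":
            n=np.cross(v[1]-v[0],v[2]-v[0]); 
            if n@(v[0]-c)<0:n=-n
            if n@(C-v[0])<=0: continue
        q=((proj(cam,v)-[u0,v0]+.5)*SS-.5)
        q=cv2.convexHull(q.astype(np.float32))[:,0]
        i=ids.setdefault(l,len(ids)+1)
        cv2.fillConvexPoly(lab,np.round(q*256).astype(np.int32),int(i),shift=8)
    f=lab.ravel();n=np.bincount(f).astype(float);n[n==0]=1
    s=0
    for ch in range(3):
        b=big[...,ch].ravel();m=np.bincount(f,b);m2=np.bincount(f,b*b);s+=(m2-m*m/n).sum()
    return s/lab.size,lab
def fit(name,occ,p0,cams,pad=14,step=(4,4,3)):
    rois=[]
    for cam in cams:
        P=np.vstack([v for _,v,_,_ in parts_for(name,occ,cam,p0)]);q=proj(cam,P)
        a=np.maximum(np.floor(q.min(0)-pad),0).astype(int);b=np.minimum(np.ceil(q.max(0)+pad),[559,419]).astype(int)
        rois.append((a[0],a[1],b[0],b[1]))
        im=cam["img"][a[1]:b[1],a[0]:b[0]].astype(np.float32)
        cam["_big"]=cv2.resize(im,None,fx=SS,fy=SS,interpolation=cv2.INTER_LINEAR).astype(np.float64)
    g=lambda p:sum(cost(c,parts_for(name,occ,c,p),r)[0] for c,r in zip(cams,rois))
    p=np.array(p0,float)
    for k in(1,.3):
        S=np.vstack([p]+[p+k*np.eye(len(p))[i]*step[i] for i in range(len(p))])
        r=minimize(g,p,method="Nelder-Mead",options=dict(initial_simplex=S,xatol=.02,fatol=1e-3,maxiter=200));p=r.x
    return p,r.fun
def ground(cam,u,v,z=0):
    f=cam["img"].shape[0]/2/np.tan(np.radians(cam["vertical_fov"])/2)
    d=cam["R"].T@np.array([(u-cam["cx"])/f,(v-cam["cy"])/f,1]);C=-cam["R"].T@cam["t"]
    return C+d*(z-C[2])/d[2]
E
python3 - <<'E'
from fit import *
import pickle
sc,tp=snap();pickle.dump((sc,tp),open("c0.pkl","wb"))
g=lambda u,v,z=0:ground(tp,170+u/3,140+v/3,z)
r0,r1=g(247,185,45),g(493,222,45);c0,c1=g(235,55,50),g(458,38,50)
yaw=lambda a,b:np.degrees(np.arctan2(-(a-b)[0],(a-b)[1]))
P={"rack":[*((r0+r1)/2)[:2],yaw(r0,r1)],"carrier":[*((c0+c1)/2)[:2],yaw(c0,c1)]}
s0,s1=g(38,248,8),g(62,185,8);P["scraper"]=[*s1[:2],np.degrees(np.arctan2(*(s0-s1)[[1,0]]))]
# from left in the top picture = +y
occ={"rack":"uueufu","carrier":"ffffe","scraper":""}
for n in P:
    print(n,np.round(P[n],1))
    for cs in([sc],[tp],[sc,tp]):
        p,f=fit(n,occ[n],P[n],cs);print(np.round(p,2),round(f,1))
E
```

```text
rack [468.4 -38.3  -8.6]
[471.92 -32.88  -9.33] 1234.9
[471.86 -36.51  -9.4 ] 135.8
[472.14 -34.18  -9.34] 1439.7
carrier [632.8 -14.6   4.3]
[636.18  -8.9    5.39] 2521.0
[635.8  -12.28   5.19] 178.5
[636.08 -10.6    5.32] 2784.7
scraper [493.6 287.3 161. ]
[488.48 296.9  157.82] 53.5
[488.75 292.38 158.54] 35.6
[487.98 293.71 158.3 ] 115.6
```

```bash
cat >> fit.py <<'E'
def overlay(cam,plist,roi,sc):
    u0,v0,u1,v1=roi
    im=cv2.resize(cam["img"][v0:v1,u0:u1],None,fx=sc,fy=sc,interpolation=cv2.INTER_CUBIC)
    C=-cam["R"].T@cam["t"]
    for name,occ,p in plist:
        for k,v,l,c in parts_for(name,occ,cam,p):
            if k=="face":
                n=np.cross(v[1]-v[0],v[2]-v[0])
                if n@(v[0]-c)<0:n=-n
                if n@(C-v[0])<=0: continue
            q=(proj(cam,v)-[u0,v0]+.5)*sc-.5
            q=cv2.convexHull(q.astype(np.float32))
            cv2.polylines(im,[np.round(q*16).astype(np.int32)],True,(0,255,0),1,cv2.LINE_AA,shift=4)
    return im
E
python3 - <<'E'
from fit import *
import pickle
sc,tp=pickle.load(open("c0.pkl","rb"))
L=[("rack","uueufu",(471.92,-32.88,-9.33)),("carrier","ffffe",(636.18,-8.9,5.39))]
L2=[("rack","uueufu",(471.86,-36.51,-9.4)),("carrier","ffffe",(635.8,-12.28,5.19))]
a=overlay(sc,L,(205,185,362,300),3);b=overlay(tp,L2,(236,135,346,232),3)
print(a.shape,b.shape)
o=np.zeros((345,471+330,3),np.uint8)[:, :800];o[:345,:471]=a;o[:291,471:800]=b[:,:329]
cv2.imwrite("pics/o1.png",o)
E
```

```text
(345, 471, 3) (291, 330, 3)
```

View pics/o1.png

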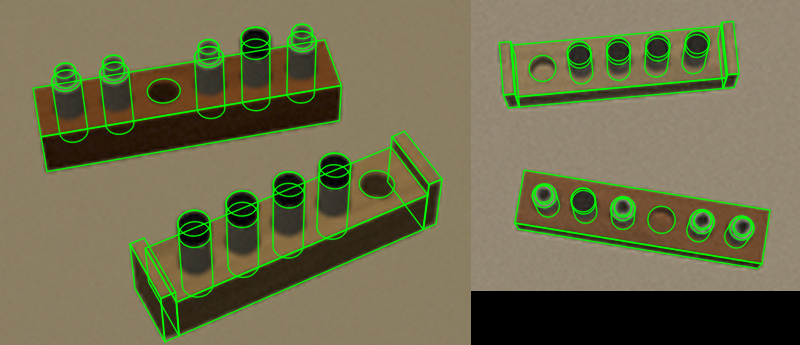

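```bash
sed -i 's/for p in cyl(x,y,z,z+64,12/for p in cyl(x,y,max(z,45) if z==13 else z,z+64,12/' fit.py
cat > plan.py <<'E'
import numpy as np
from scipy.spatial.transform import Rotation as Ro
from cell import sense
def down(a,tilt=None):
    a=np.radians(a);return np.array([[np.cos(a),np.sin(a),0],[np.sin(a),-np.cos(a),0],[0,0,-1]])
def plan(targets,mx=50):
    """targets: list of (pos or None, R or None, opening, mx); prints rows from measured pose"""
    s=sense();p=s["eef_pos"].copy();R=s["orientation"].copy()
    print("t",round(s["clock"],2),"tcp",np.round(p,1),"z",np.round(R[:,2],3),"w",round(s["grip_width"],1),"F",np.round(s["ft_force"],1),"ff",round(s["finger_force"],1))
    for pos,Rt,op,m in targets:
        if Rt is not None:
            v=Ro.from_matrix(R.T@Rt).as_rotvec();n=max(1,int(np.ceil(np.linalg.norm(v)/.18)))
            if np.linalg.norm(v)>.0015:
                print(f"{n} rows turn",np.round(v/n,4).tolist(),op)
            R=Rt
        if pos is not None:
            d=R.T@(np.array(pos)-p);n=max(1,int(np.ceil(np.linalg.norm(d)/m)))
            print(f"{n} rows shift",np.round(d/n,1).tolist(),op," ->",np.round(pos,1).tolist());p=np.array(pos,float)
def hole(pose,y,z=0):
    c,s=np.cos(np.radians(pose[2])),np.sin(np.radians(pose[2]))
    return np.array([pose[0]-s*y,pose[1]+c*y,z])
E
python3 - <<'E'
from fit import *
from plan import *
import pickle
sc,tp=pickle.load(open("c0.pkl","rb"))
r=(471.9,-34.7,-9.35)
for n,o,p in(("rack","uueufu",r),("carrier","ffffe",(636,-10.6,5.3))):
    for cs in([sc],[tp]):
        q,f=fit(n,o,p,cs);print(n,np.round(q,2),round(f,1))
h=hole(r,20)
plan([(None,down(80.65),1,50),(h+[0,0,150],None,1,60),(h+[0,0,50],None,1,40)])
E
```

```text
rack [472.16 -32.98  -9.4 ] 1213.7
rack [471.82 -36.49  -9.37] 137.8
carrier [636.57  -9.3    5.27] 2357.0
carrier [635.46 -12.33   5.14] 150.4
t 0.2 tcp [ 223.2 -529.5  230.7] z [-0.     0.001 -1.   ] w 85.2 F [-0.2  1.5 -0.6] ff 0.0
6 rows turn [-0.0001, -0.0001, -0.1681] 1
10 rows shift [54.9, 16.5, 8.1] 1  -> [475.1, -15.0, 150.0]
3 rows shift [0.0, 0.0, 33.3] 1  -> [475.1, -15.0, 50.0]
```

Request:
drive_tool(deltas=[[0,0,-0.168,0,0,0,1],[0,0,-0.168,0,0,0,1],[0,0,-0.168,0,0,0,1],[0,0,-0.168,0,0,0,1],[0,0,-0.168,0,0,0,1]])

```text
clock: 0.82
eef_pos: [223.3, -529.7, 231.0]
orientation: [[0.321, 0.947, -0.0], [0.947, -0.321, 0.0], [0.0, -0.0, -1.0]]
ft_force: [-0.7, 0.3, -0.1]
grip_width: 85.3
finger_force: 0.0
```

Request:
drive_tool(deltas=[[0,0,-0.168,0,0,0,1],[0,0,0,54.9,16.5,8.1,1],[0,0,0,54.9,16.5,8.1,1],[0,0,0,54.9,16.5,8.1,1],[0,0,0,54.9,16.5,8.1,1]])

```text
clock: 1.45
eef_pos: [324.7, -322.3, 198.6]
orientation: [[0.164, 0.986, 0.0], [0.986, -0.164, -0.0], [-0.0, 0.0, -1.0]]
ft_force: [1.2, -0.3, -0.7]
grip_width: 85.2
finger_force: 0.0
```

Request:
drive_tool(deltas=[[0,0,0,54.9,16.5,8.1,1],[0,0,0,54.9,16.5,8.1,1],[0,0,0,54.9,16.5,8.1,1],[0,0,0,54.9,16.5,8.1,1],[0,0,0,54.9,16.5,8.1,1]])

```text
clock: 2.08
eef_pos: [451.1, -64.9, 158.4]
orientation: [[0.163, 0.987, 0.001], [0.987, -0.163, -0.0], [-0.0, 0.001, -1.0]]
ft_force: [1.2, -0.9, 0.5]
grip_width: 85.5
finger_force: 0.0
```

Request:
drive_tool(deltas=[[0,0,0,54.9,16.5,8.1,1],[0,0,0,0,0,0,1],[0,0,0,0,0,0,1]])

```text
clock: 2.45
eef_pos: [475.5, -15.1, 150.1]
orientation: [[0.162, 0.987, -0.001], [0.987, -0.162, -0.0], [-0.0, -0.001, -1.0]]
ft_force: [0.5, -0.0, -0.1]
grip_width: 85.6
finger_force: 0.0
```

```bash
python3 - <<'E'
from fit import *
from plan import *
import pickle
sc,tp=pickle.load(open("c0.pkl","rb"))
r=(471.9,-34.7,-9.35)
plan([(hole(r,20,150),down(80.65),1,60),(hole(r,20,50),None,.7,30)])
p=(472.1,-33,-9.4);fit("rack","uueufu",p,[sc])
P=np.vstack([v for _,v,_,_ in parts_for("rack","uueufu",sc,r)]);q=proj(sc,P)
a=np.floor(q.min(0)-14).astype(int)
c,lab=cost(sc,parts_for("rack","uueufu",sc,p),(a[0],a[1],0,0))
for i in range(lab.max()+1):
    b=sc["_big"][lab==i]
    if len(b):print(i,len(b),b.mean(0).round(),b.std(0).round())
E
```

```text
t 2.45 tcp [475.5 -15.1 150.1] z [-0.001 -0.    -1.   ] w 85.6 F [ 0.5 -0.  -0.1] ff 0.0
1 rows shift [0.1, -0.3, 0.1] 1  -> [475.1, -15.0, 150.0]
4 rows shift [0.0, 0.0, 25.0] 0.7  -> [475.1, -15.0, 50.0]
0 115496 [ 92. 119. 132.] [19. 24. 26.]
1 18649 [14. 29. 46.] [14. 16. 16.]
2 16674 [ 31.  64. 104.] [10. 10. 13.]
3 1169 [14. 32. 56.] [ 7. 14. 23.]
4 5416 [44. 56. 65.] [11. 11. 16.]
5 1182 [ 82. 101. 111.] [14. 14. 14.]
6 1508 [68. 81. 87.] [14. 18. 19.]
7 1828 [70. 85. 92.] [18. 23. 26.]
8 1335 [41. 52. 60.] [ 6.  4. 12.]
9 609 [18. 23. 28.] [16. 22. 29.]
10 870 [27. 32. 35.] [24. 31. 35.]
```

Request:
drive_tool(deltas=[[0,0,0,0,-0.3,25,0.7],[0,0,0,0,0,25,0.7],[0,0,0,0,0,25,0.7],[0,0,0,0,0,25,0.7],[0,0,0,0,0,0,0.7]])

```text
clock: 3.08
eef_pos: [473.6, -16.3, 49.0]
orientation: [[0.166, 0.986, -0.004], [0.986, -0.166, 0.001], [0.0, -0.004, -1.0]]
ft_force: [-0.5, -0.2, 0.4]
grip_width: 59.6
finger_force: 0.0
```

Request:
drive_tool(deltas=[[0,0,0,0,0,0,0],[0,0,0,0,0,0,0],[0,0,0,0,0,0,0],[0,0,0,0,0,0,0]])

```text
clock: 3.58
eef_pos: [476.6, -15.7, 51.8]
orientation: [[0.163, 0.987, 0.003], [0.987, -0.163, -0.001], [-0.001, 0.003, -1.0]]
ft_force: [-0.8, -1.2, 6.1]
grip_width: 22.0
finger_force: 58.7
```

Request:
drive_tool(deltas=[[0,0,0,0,0,0,0],[0,0,0,0,0,0,0]])

```text
clock: 3.82
eef_pos: [476.6, -15.7, 51.8]
orientation: [[0.163, 0.987, 0.003], [0.987, -0.163, -0.001], [-0.001, 0.003, -1.0]]
ft_force: [-1.5, -1.7, 7.3]
grip_width: 22.3
finger_force: 58.7
```

Request:
drive_tool(deltas=[[0,0,0,0,0,-10,0],[0,0,0,0,0,-25,0],[0,0,0,0,0,-30,0],[0,0,0,0,0,-30,0],[0,0,0,0,0,0,0]])

```text
clock: 4.45
eef_pos: [477.4, -15.5, 148.4]
orientation: [[0.163, 0.987, 0.006], [0.987, -0.163, -0.001], [-0.001, 0.006, -1.0]]
ft_force: [0.4, -1.4, -0.6]
grip_width: 22.0
finger_force: 60.0
```

Request:
drive_tool(deltas=[[0,0,0,0,40,0,0],[0,0,0,0,40,0,0],[0,0,0,0,0,0,0],[0,0,0,0,0,0,0]])

```text
clock: 4.95
eef_pos: [552.9, -27.7, 144.1]
orientation: [[0.163, 0.987, -0.003], [0.987, -0.163, 0.001], [0.0, -0.003, -1.0]]
ft_force: [0.3, -0.4, -0.4]
grip_width: 22.2
finger_force: 60.0
```

```bash
python3 - <<'E'
from fit import *
from plan import *
import pickle
c=snap();pickle.dump((c,sense()),open("c1.pkl","wb"));plan([])
o=[cv2.resize(c[0]["img"][150:310,200:360],None,fx=2.5,fy=2.5,interpolation=cv2.INTER_CUBIC),cv2.resize(c[1]["img"][120:280,220:380],None,fx=2.5,fy=2.5,interpolation=cv2.INTER_CUBIC)]
cv2.imwrite("pics/h1.png",np.hstack(o))
E
```

```text
t 5.05 tcp [553.  -27.8 144.7] z [-0.002  0.    -1.   ] w 22.0 F [-0.4  0.3 -0.4] ff 60.0
```

View pics/h1.png

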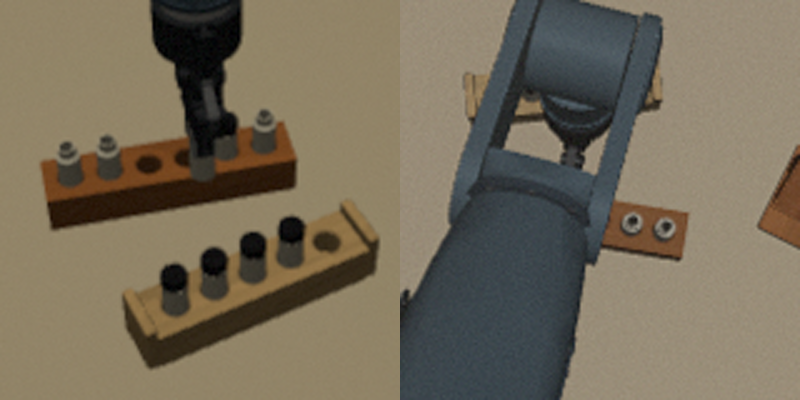

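```bash
python3 - <<'E'
from plan import *
plan([((560,-195,170),None,0,60),(None,down(170.65),0,50)])
E
```

```text
t 5.05 tcp [553.  -27.8 144.7] z [-0.002  0.    -1.   ] w 22.0 F [-0.4  0.3 -0.4] ff 60.0
3 rows shift [-54.6, 11.4, -8.5] 0  -> [560, -195, 170]
9 rows turn [-0.0001, -0.0002, -0.1746] 0
```

Request:
drive_tool(deltas=[[0,0,0,-54.6,11.4,-8.5,0],[0,0,0,-54.6,11.4,-8.5,0],[0,0,0,-54.6,11.4,-8.5,0],[0,0,0,0,0,0,0],[0,0,0,0,0,0,0]])

```text
clock: 5.68
eef_pos: [560.5, -194.8, 170.6]
orientation: [[0.164, 0.986, -0.001], [0.986, -0.164, 0.001], [0.001, -0.001, -1.0]]
ft_force: [-0.1, 0.7, -0.8]
grip_width: 22.3
finger_force: 60.0
```

```bash
python3 - <<'E'
from fit import *
from plan import *
import pickle
plan([]);c=snap();pickle.dump((c,sense()),open("c2.pkl","wb"))
E
```

```text
t 5.67 tcp [ 560.5 -194.8  170.6] z [-0.001  0.001 -1.   ] w 22.3 F [-0.1  0.7 -0.8] ff 60.0
```

Request:
drive_tool(deltas=[[0,0,-0.175,0,0,0,0],[0,0,-0.175,0,0,0,0],[0,0,-0.175,0,0,0,0],[0,0,-0.175,0,0,0,0],[0,0,-0.175,0,0,0,0]])

```text
clock: 6.4
eef_pos: [561.2, -193.5, 170.5]
orientation: [[-0.659, 0.752, -0.001], [0.752, 0.659, 0.001], [0.001, -0.0, -1.0]]
ft_force: [0.6, -0.5, -0.4]
grip_width: 22.1
finger_force: 60.0
```

Request:
drive_tool(deltas=[[0,0,-0.175,0,0,0,0],[0,0,-0.175,0,0,0,0],[0,0,-0.175,0,0,0,0],[0,0,-0.171,0,0,0,0],[0,0,0,0,0,0,0]])

```text
clock: 7.02
eef_pos: [561.3, -193.8, 170.6]
orientation: [[-0.987, 0.163, -0.0], [0.163, 0.987, 0.0], [0.001, 0.0, -1.0]]
ft_force: [-0.5, 0.1, -0.3]
grip_width: 22.4
finger_force: 60.0
```

```bash
cat >> fit.py <<'E'
def fit_held(cam,tcp,drop,d0=(0,0),low=20,r=12):
    """position of a held vial's axis (its foot) in one camera, foot at tcp z - drop"""
    z=tcp[2]-drop
    q=proj(cam,np.array([[tcp[0],tcp[1],z],[tcp[0],tcp[1],z+low]]))
    roi=(int(q[0,0]-16),int(q[1,1]),int(q[0,0]+16),int(q[0,1]+14))
    cam["_big"]=cv2.resize(cam["img"][roi[1]:roi[3],roi[0]:roi[2]].astype(np.float32),None,fx=SS,fy=SS,interpolation=cv2.INTER_LINEAR).astype(float)
    g=lambda d:cost(cam,cyl(tcp[0]+d[0],tcp[1]+d[1],z,z+45,r,False),roi)[0]
    best=min((minimize(g,[a,b],method="Nelder-Mead",options=dict(initial_simplex=[[a,b],[a+3,b],[a,b+3]],xatol=.02,fatol=1e-3)) for a in(-4,0,4) for b in(-4,0,4)),key=lambda r:r.fun)
    return best.x,best.fun,roi
E
python3 - <<'E'
from fit import *
from plan import *
import pickle
plan([]);c=snap();pickle.dump((c,sense()),open("c3.pkl","wb"))
ims=[]
for k in(2,3):
    c,s=pickle.load(open(f"c{k}.pkl","rb"));x,f,roi=fit_held(c[0],s["eef_pos"],38.8);print(np.round(s["eef_pos"],1),np.round(x,2),round(f,1))
    for r in(11,):print(fit_held(c[0],s["eef_pos"],38.8,r=r)[:2], fit_held(c[0],s["eef_pos"],38.8,low=14)[:2])
    u,v=roi[0]-20,roi[1]-40
    im=cv2.resize(c[0]["img"][v:v+80,u:u+70],None,fx=5,fy=5,interpolation=cv2.INTER_CUBIC)
    cv2.rectangle(im,((roi[0]-u)*5,(roi[1]-v)*5),((roi[2]-u)*5,(roi[3]-v)*5),(0,255,0),1)
    z=s["eef_pos"][2]-38.8
    q=cv2.convexHull(((proj(c[0],cyl(s["eef_pos"][0]+x[0],s["eef_pos"][1]+x[1],z,z+45,12,False)[0][1])-[u,v]+.5)*5).astype(np.int32));cv2.polylines(im,[q],True,(0,0,255),1)
    ims.append(im)
cv2.imwrite("pics/h2.png",np.hstack(ims))
E
```

```text
t 7.03 tcp [ 561.3 -193.8  170.6] z [-0.  0. -1.] w 22.4 F [-0.5  0.1 -0.3] ff 60.0
[ 560.8 -193.9  170.4] [-2.56  1.47] 3353.0
(array([-1.57353933,  1.30161265]), np.float64(3338.3069790009513)) (array([-2.3650856,  1.6737442]), np.float64(3486.3605218241437))
[ 561.3 -194.3  170.7] [-3.3   2.21] 3060.5
(array([-2.11333042,  2.02134454]), np.float64(3046.3519649136256)) (array([-3.33590007,  2.31377077]), np.float64(3189.286994003651))
```

View pics/h2.png

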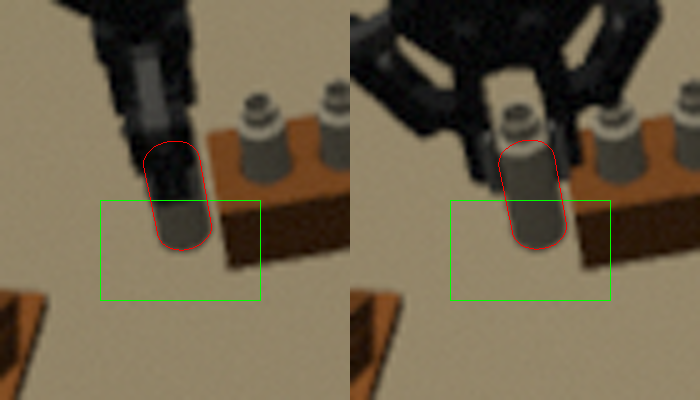

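```bash
python3 - <<'E'
from plan import *
c=(638.4,-10.9,5.25)
plan([(hole(c,80,155),down(95.25),0,60),(hole(c,80,88),None,0,25),(hole(c,80,70),None,0,6)])
E
```

```text
t 7.12 tcp [ 561.3 -194.3  170.7] z [-0.  0. -1.] w 21.9 F [0.7 0.6 0.6] ff 60.0
8 rows turn [-0.0, -0.0001, 0.1641] 0
5 rows shift [51.1, 18.7, 3.1] 0  -> [631.1, 68.8, 155.0]
3 rows shift [0.0, 0.0, 22.3] 0  -> [631.1, 68.8, 88.0]
3 rows shift [0.0, 0.0, 6.0] 0  -> [631.1, 68.8, 70.0]
```

Request:
drive_tool(deltas=[[0,0,0.1641,0,0,0,0],[0,0,0.1641,0,0,0,0],[0,0,0.1641,0,0,0,0],[0,0,0.1641,0,0,0,0],[0,0,0.1641,0,0,0,0]])

```text
clock: 7.75
eef_pos: [561.3, -194.9, 170.7]
orientation: [[-0.547, 0.837, -0.0], [0.837, 0.547, 0.0], [0.0, -0.0, -1.0]]
ft_force: [-0.8, 0.9, -0.1]
grip_width: 22.2
finger_force: 60.0
```

Request:
drive_tool(deltas=[[0,0,0.1641,0,0,0,0],[0,0,0.1641,0,0,0,0],[0,0,0.1641,0,0,0,0],[0,0,0,51.1,18.7,3.1,0],[0,0,0,51.1,18.7,3.1,0]])

```text
clock: 8.38
eef_pos: [589.1, -89.2, 164.6]
orientation: [[-0.089, 0.996, 0.0], [0.996, 0.089, 0.0], [-0.0, 0.0, -1.0]]
ft_force: [0.4, 0.3, 0.6]
grip_width: 22.6
finger_force: 60.0
```

Request:
drive_tool(deltas=[[0,0,0,51.1,18.7,3.1,0],[0,0,0,51.1,18.7,3.1,0],[0,0,0,51.1,18.7,3.1,0],[0,0,0,0,0,0,0],[0,0,0,0,0,0,0]])

```text
clock: 9.0
eef_pos: [630.1, 67.9, 155.1]
orientation: [[-0.094, 0.996, -0.001], [0.996, 0.094, -0.0], [-0.0, -0.001, -1.0]]
ft_force: [-0.4, -0.5, -0.5]
grip_width: 22.1
finger_force: 60.0
```

```bash
python3 - <<'E'
from fit import *
from plan import *
import pickle
c=(638.4,-10.9,5.25)
plan([(hole(c,80,155),down(95.25),0,60),(hole(c,80,88),None,0,25),(hole(c,80,70),None,0,6)])
k=snap()
x,f,roi=fit_held(k[0],sense()["eef_pos"],38.8);print(x,f)
print(fit("carrier","ffffe",(636.57,-9.3,5.27),[k[0]],pad=6))
E
```

```text
t 9.0 tcp [630.1  67.9 155.1] z [-0.001 -0.    -1.   ] w 22.1 F [-0.4 -0.5 -0.5] ff 60.0
1 rows turn [-0.0006, 0.0004, 0.0022] 0
1 rows shift [0.8, 1.1, 0.1] 0  -> [631.1, 68.8, 155.0]
3 rows shift [0.0, 0.0, 22.3] 0  -> [631.1, 68.8, 88.0]
3 rows shift [0.0, 0.0, 6.0] 0  -> [631.1, 68.8, 70.0]
[-2.17706385  4.28444282] 2523.3411071937644
(array([636.45771719,  -9.20409196,   5.21938336]), np.float64(2383.2908665697005))
```

Request:
drive_tool(deltas=[[0,0,0,0.4,0.5,22,0],[0,0,0,0,0,22,0],[0,0,0,0,0,22,0],[0,0,0,0,0,0,0],[0,0,0,0,0,0,0]])

```text
clock: 9.72
eef_pos: [631.4, 67.3, 90.3]
orientation: [[-0.093, 0.996, 0.001], [0.996, 0.093, -0.0], [-0.0, 0.001, -1.0]]
ft_force: [0.4, 0.0, 0.8]
grip_width: 22.2
finger_force: 60.0
```

Request:
drive_tool(deltas=[[0,0,0,0,0,5,0],[0,0,0,0,0,5,0],[0,0,0,0,0,5,0],[0,0,0,0,0,0,0]])

```text
clock: 10.22
eef_pos: [630.7, 68.3, 74.2]
orientation: [[-0.094, 0.996, -0.0], [0.996, 0.094, 0.0], [0.0, -0.0, -1.0]]
ft_force: [-0.4, 0.5, -0.5]
grip_width: 21.9
finger_force: 60.3
```

Request:
drive_tool(deltas=[[0,0,0,0,0,8,0],[0,0,0,0,0,7,0],[0,0,0,0,0,4,0],[0,0,0,0,0,4,0],[0,0,0,0,0,0,0]])

```text
clock: 10.85
eef_pos: [630.9, 68.2, 51.9]
orientation: [[-0.094, 0.996, -0.0], [0.996, 0.094, -0.0], [-0.0, -0.0, -1.0]]
ft_force: [-3.0, -0.4, 4.9]
grip_width: 21.9
finger_force: 60.7
```

Request:
drive_tool(deltas=[[0,0,0,0,0,-1,0.3],[0,0,0,0,0,0,0.5],[0,0,0,0,0,0,0.7],[0,0,0,0,0,-20,0.7],[0,0,0,0,0,-40,0.7]])

```text
clock: 11.48
eef_pos: [629.6, 68.3, 112.2]
orientation: [[-0.094, 0.996, -0.003], [0.996, 0.094, 0.0], [0.001, -0.003, -1.0]]
ft_force: [1.3, 0.8, 0.7]
grip_width: 59.8
finger_force: 0.0
```

Request:
drive_tool(deltas=[[0,0,0,-20,0,0,0.7],[0,0,0,-20,0,0,0.7],[0,0,0,0,0,0,0.7],[0,0,0,0,0,0,0.7]])

```text
clock: 11.98
eef_pos: [633.9, 28.3, 111.3]
orientation: [[-0.093, 0.996, -0.002], [0.996, 0.093, 0.001], [0.001, -0.002, -1.0]]
ft_force: [0.7, -0.1, -0.0]
grip_width: 59.5
finger_force: 0.0
```

```bash
python3 - <<'E'
from fit import *
from plan import *
k=snap()
c=(638.4,-10.9,5.25)
plan([(hole(c,40,51),down(95.25),.7,25)])
print(fit("carrier","ffffu",(636.57,-9.3,5.27),[k[0]],pad=6))
cv2.imwrite("pics/h3.png",cv2.resize(k[0]["img"][150:310,200:380],None,fx=3,fy=3,interpolation=cv2.INTER_CUBIC))
E
```

```text
t 12.07 tcp [634.1  28.8 111.5] z [-0.001  0.    -1.   ] w 60.0 F [0.6 0.3 0.2] ff 0.0
1 rows turn [-0.0014, -0.0006, 0.0027] 0.7
3 rows shift [0.0, 0.2, 20.2] 0.7  -> [634.7, 28.9, 51.0]
(array([636.49430074,  -9.06811307,   5.46930062]), np.float64(3087.013363467642))
```

View pics/h3.png

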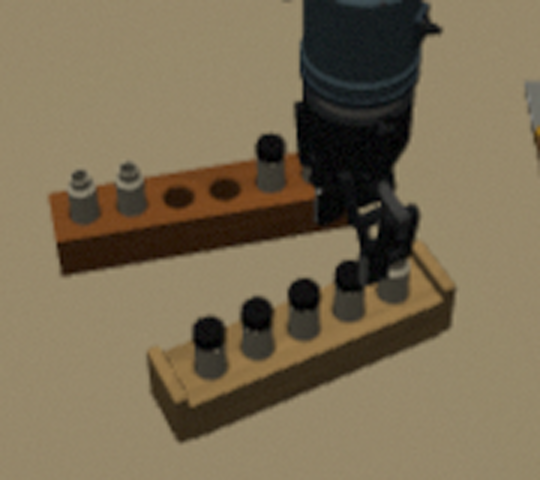

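Request:
drive_tool(deltas=[[0,0,0,0,0.2,20.2,0.7],[0,0,0,0,0.2,20.2,0.7],[0,0,0,0,0.2,20.2,0.7],[0,0,0,0,0,0,0.7],[0,0,0,0,0,0,0]])

```text
clock: 12.7
eef_pos: [635.4, 28.4, 51.7]
orientation: [[-0.094, 0.996, 0.0], [0.996, 0.094, 0.0], [-0.0, 0.0, -1.0]]
ft_force: [0.9, -0.3, -0.1]
grip_width: 42.9
finger_force: 0.0
```

Request:
drive_tool(deltas=[[0,0,0,0,0,0,0],[0,0,0,0,0,0,0],[0,0,0,0,0,0,0],[0,0,0,0,0,0,0]])

```text
clock: 13.2
eef_pos: [635.9, 28.3, 52.6]
orientation: [[-0.094, 0.996, 0.002], [0.996, 0.094, -0.0], [-0.0, 0.001, -1.0]]
ft_force: [-1.0, -0.7, 5.4]
grip_width: 23.0
finger_force: 58.5
```

Request:
drive_tool(deltas=[[0,0,0,0,0,-10,0],[0,0,0,0,0,-30,0],[0,0,0,0,0,-30,0],[0,0,0,0,0,-30,0],[0,0,0.1276,0,0,0,0]])

```text
clock: 13.82
eef_pos: [637.2, 28.3, 155.5]
orientation: [[0.036, 0.999, 0.006], [0.999, -0.036, -0.001], [-0.001, 0.006, -1.0]]
ft_force: [-0.1, -0.0, -0.5]
grip_width: 22.8
finger_force: 59.1
```

Request:
drive_tool(deltas=[[0,0,0.1276,0,0,0,0],[0,0,0,0,0,0,0]])

```text
clock: 14.08
eef_pos: [635.0, 28.5, 151.9]
orientation: [[0.159, 0.987, -0.0], [0.987, -0.159, 0.0], [0.0, -0.0, -1.0]]
ft_force: [-0.4, -0.4, -0.0]
grip_width: 22.7
finger_force: 59.1
```

```bash
python3 - <<'E'
from plan import *
r=(474.2,-34.8,-9.37)
plan([(hole(r,20,151),down(80.63),0,60),(hole(r,20,72),None,0,27)])
E
```

```text
t 14.07 tcp [635.   28.5 151.9] z [-0.  0. -1.] w 22.7 F [-0.4 -0.4 -0. ] ff 59.1
1 rows turn [-0.0001, -0.0, 0.0037] 0
3 rows shift [-22.9, -49.5, 0.3] 0  -> [477.5, -15.1, 151.0]
3 rows shift [0.0, 0.0, 26.3] 0  -> [477.5, -15.1, 72.0]
```

Request:
drive_tool(deltas=[[0,0,0.0037,0,0,0,0],[0,0,0,-22.9,-49.5,0,0],[0,0,0,-22.9,-49.5,0,0],[0,0,0,-22.9,-49.5,0,0],[0,0,0,0,0,0,0]])

```text
clock: 14.7
eef_pos: [473.3, -14.8, 150.5]
orientation: [[0.164, 0.987, -0.004], [0.987, -0.164, 0.001], [0.0, -0.004, -1.0]]
ft_force: [0.7, -0.6, 0.5]
grip_width: 22.5
finger_force: 59.2
```

Request:
drive_tool(deltas=[[0,0,0,0,0,20,0],[0,0,0,0,0,20,0],[0,0,0,0,0,20,0],[0,0,0,0,0,0,0],[0,0,0,0,0,0,0]])

```text
clock: 15.32
eef_pos: [478.4, -15.1, 92.5]
orientation: [[0.163, 0.987, 0.001], [0.987, -0.163, -0.0], [-0.0, 0.001, -1.0]]
ft_force: [-0.4, -0.4, 0.1]
grip_width: 22.8
finger_force: 59.2
```

Request:
drive_tool(deltas=[[0,0,0,0,0,6,0],[0,0,0,0,0,6,0],[0,0,0,0,0,6,0],[0,0,0,0,0,0,0]])

```text
clock: 15.82
eef_pos: [477.2, -15.1, 73.1]
orientation: [[0.164, 0.986, -0.001], [0.986, -0.164, -0.0], [-0.0, -0.001, -1.0]]
ft_force: [-0.9, -2.3, -2.3]
grip_width: 22.8
finger_force: 59.4
```

Request:
drive_tool(deltas=[[0,0,0,0,0,8,0],[0,0,0,0,0,7,0],[0,0,0,0,0,4,0],[0,0,0,0,0,3,0],[0,0,0,0,0,0,0]])

```text
clock: 16.45
eef_pos: [477.5, -15.2, 52.5]
orientation: [[0.164, 0.987, -0.001], [0.987, -0.164, -0.0], [-0.0, -0.0, -1.0]]
ft_force: [-6.4, -3.8, 12.5]
grip_width: 22.5
finger_force: 61.0
```

Request:
drive_tool(deltas=[[0,0,0,0,0,-1,0.3],[0,0,0,0,0,0,0.5],[0,0,0,0,0,0,0.7],[0,0,0,0,0,-20,0.7],[0,0,0,0,0,-40,0.7]])

```text
clock: 17.08
eef_pos: [475.8, -14.4, 111.6]
orientation: [[0.164, 0.986, -0.004], [0.986, -0.164, 0.002], [0.001, -0.004, -1.0]]
ft_force: [0.6, -0.6, -0.0]
grip_width: 59.9
finger_force: 0.0
```

Request:
drive_tool(deltas=[[0,0,0,-40,0,0,0.7],[0,0,0,-40,0,0,0.7],[0,0,0,0,0,0,0.7],[0,0,0,0,0,0,0.7],[0,0,0,0,0,20,0.7]])

```text
clock: 17.7
eef_pos: [465.7, -93.4, 93.6]
orientation: [[0.163, 0.987, 0.003], [0.987, -0.163, -0.001], [-0.0, 0.003, -1.0]]
ft_force: [0.7, -0.5, -0.6]
grip_width: 59.8
finger_force: 0.0
```

Request:
drive_tool(deltas=[[0,0,0,0,0,20,0.7],[0,0,0,0,0,20,0.7],[0,0,0,0,0,0,0.7],[0,0,0,0,0,0,0],[0,0,0,0,0,0,0]])

```text
clock: 18.32
eef_pos: [465.1, -93.9, 53.6]
orientation: [[0.164, 0.987, 0.002], [0.987, -0.164, -0.001], [-0.0, 0.002, -1.0]]
ft_force: [-0.5, -0.0, 0.4]
grip_width: 23.9
finger_force: 2.4
```

Request:
drive_tool(deltas=[[0,0,0,0,0,0,0],[0,0,0,0,0,0,0],[0,0,0,0,0,0,0],[0,0,0,0,0,0,0]])

```text
clock: 18.82
eef_pos: [465.1, -94.1, 53.7]
orientation: [[0.164, 0.986, 0.002], [0.986, -0.164, -0.0], [-0.0, 0.002, -1.0]]
ft_force: [-0.6, 1.4, 6.4]
grip_width: 22.3
finger_force: 58.8
```

Request:
drive_tool(deltas=[[0,0,0,0,0,-10,0],[0,0,0,0,0,-30,0],[0,0,0,0,0,-30,0],[0,0,0,0,0,-30,0],[0,0,-0.1276,0,0,0,0]])

```text
clock: 19.45
eef_pos: [466.2, -94.8, 156.1]
orientation: [[0.034, 0.999, 0.005], [0.999, -0.034, -0.003], [-0.003, 0.006, -1.0]]
ft_force: [-0.5, 0.4, 0.1]
grip_width: 22.2
finger_force: 59.9
```

Request:
drive_tool(deltas=[[0,0,-0.1276,0,0,0,0],[0,0,0,0,0,0,0]])

```text
clock: 19.7
eef_pos: [464.4, -94.0, 153.2]
orientation: [[-0.089, 0.996, 0.001], [0.996, 0.089, -0.0], [-0.0, 0.001, -1.0]]
ft_force: [-0.2, -0.6, -0.5]
grip_width: 22.2
finger_force: 59.9
```

```bash
cat > chk.py <<'E'
import sys
from fit import *
from plan import *
def carrier_now(occ,p0=(636.5,-9.1,5.3)):
    k=snap(("scene",));p,f=fit("carrier",occ,p0,k,pad=8,step=(8,8,4))
    print("carrier scene",np.round(p,2),round(f)," cmp",np.round(p-np.array(p0),2))
    return p
E
python3 - <<'E'
from chk import *
carrier_now("fffeu")
c=(638.4,-10.9,5.25)
plan([(hole(c,40,151),down(95.25),0,60),(hole(c,40,72),None,0,27)])
E
```

```text
carrier scene [636.01  -8.79   5.39] 2196  cmp [-0.49  0.31  0.09]
t 19.75 tcp [464.3 -94.  153.1] z [ 0. -0. -1.] w 22.0 F [-0.7  0.  -0.3] ff 59.9
1 rows turn [0.0003, 0.0003, -0.0038] 0
4 rows shift [26.7, 45.2, 0.5] 0  -> [634.7, 28.9, 151.0]
3 rows shift [0.0, 0.0, 26.3] 0  -> [634.7, 28.9, 72.0]
```

Request:
drive_tool(deltas=[[0,0,-0.0038,0,0,0,0],[0,0,0,26.7,45.2,0.5,0],[0,0,0,26.7,45.2,0.5,0],[0,0,0,26.7,45.2,0.5,0],[0,0,0,26.7,45.2,0.5,0]])

```text
clock: 20.38
eef_pos: [635.5, 30.5, 150.5]
orientation: [[-0.093, 0.996, -0.0], [0.996, 0.093, -0.0], [-0.0, -0.0, -1.0]]
ft_force: [1.0, -0.8, -0.2]
grip_width: 22.0
finger_force: 59.9
```

Request:
drive_tool(deltas=[[0,0,0,0,0,0,0],[0,0,0,0,0,20,0],[0,0,0,0,0,20,0],[0,0,0,0,0,20,0],[0,0,0,0,0,0,0]])

```text
clock: 21.0
eef_pos: [632.0, 29.2, 87.7]
orientation: [[-0.093, 0.996, -0.005], [0.996, 0.093, 0.001], [0.001, -0.005, -1.0]]
ft_force: [0.3, -0.3, -0.3]
grip_width: 21.7
finger_force: 59.9
```

Request:
drive_tool(deltas=[[0,0,0,0,0,0,0],[0,0,0,0,0,6,0],[0,0,0,0,0,6,0],[0,0,0,0,0,6,0],[0,0,0,0,0,0,0]])

```text
clock: 21.62
eef_pos: [633.7, 29.5, 71.8]
orientation: [[-0.094, 0.996, -0.001], [0.996, 0.094, 0.0], [0.0, -0.001, -1.0]]
ft_force: [0.5, 0.8, -0.2]
grip_width: 22.0
finger_force: 60.0
```

Request:
drive_tool(deltas=[[0,0,0,0,0,7,0],[0,0,0,0,0,6,0],[0,0,0,0,0,4,0],[0,0,0,0,0,4,0],[0,0,0,0,0,0,0]])

```text
clock: 22.25
eef_pos: [634.5, 29.4, 53.7]
orientation: [[-0.094, 0.996, -0.0], [0.996, 0.094, -0.0], [-0.0, -0.0, -1.0]]
ft_force: [-7.3, -0.5, 13.7]
grip_width: 22.5
finger_force: 62.0
```

Request:
drive_tool(deltas=[[0,0,0,0,0,-1,0.3],[0,0,0,0,0,0,0.5],[0,0,0,0,0,0,0.7],[0,0,0,0,0,-20,0.7],[0,0,0,0,0,-40,0.7]])

```text
clock: 22.88
eef_pos: [633.0, 29.6, 112.4]
orientation: [[-0.094, 0.996, -0.004], [0.996, 0.094, 0.001], [0.001, -0.004, -1.0]]
ft_force: [0.8, 0.6, 0.3]
grip_width: 59.7
finger_force: 0.0
```

Request:
drive_tool(deltas=[[0,0,0,-40,0,0,0.7],[0,0,0,0,0,0,0.7],[0,0,0,0,0,0,0.7],[0,0,0,0,0,20,0.7],[0,0,0,0,0,20,0.7]])

```text
clock: 23.5
eef_pos: [637.3, -9.5, 70.7]
orientation: [[-0.095, 0.995, -0.001], [0.995, 0.095, 0.0], [0.001, -0.001, -1.0]]
ft_force: [0.2, -0.9, -0.5]
grip_width: 59.8
finger_force: 0.0
```

Request:
drive_tool(deltas=[[0,0,0,0,0,20,0.7],[0,0,0,0,0,0,0.7],[0,0,0,0,0,0,0],[0,0,0,0,0,0,0],[0,0,0,0,0,0,0]])

```text
clock: 24.12
eef_pos: [638.5, -10.5, 53.6]
orientation: [[-0.094, 0.996, 0.001], [0.996, 0.094, -0.0], [-0.0, 0.001, -1.0]]
ft_force: [-0.7, -0.2, 2.2]
grip_width: 22.8
finger_force: 58.5
```

Request:
drive_tool(deltas=[[0,0,0,0,0,0,0],[0,0,0,0,0,0,0],[0,0,0,0,0,0,0]])

```text
clock: 24.5
eef_pos: [638.5, -10.5, 53.6]
orientation: [[-0.094, 0.996, 0.001], [0.996, 0.094, -0.0], [-0.0, 0.001, -1.0]]
ft_force: [-1.9, -0.6, 5.6]
grip_width: 22.5
finger_force: 58.5
```

Request:
drive_tool(deltas=[[0,0,0,0,0,-10,0],[0,0,0,0,0,-30,0],[0,0,0,0,0,-30,0],[0,0,0,0,0,-30,0],[0,0,0.1276,0,0,0,0]])

```text
clock: 25.12
eef_pos: [640.3, -10.7, 156.8]
orientation: [[0.036, 0.999, 0.007], [0.999, -0.036, -0.001], [-0.001, 0.007, -1.0]]
ft_force: [-0.1, -1.0, -0.9]
grip_width: 22.9
finger_force: 59.1
```

Request:
drive_tool(deltas=[[0,0,0.1276,0,0,0,0],[0,0,0,0,0,0,0]])

```text
clock: 25.38
eef_pos: [638.2, -10.3, 153.1]
orientation: [[0.159, 0.987, 0.001], [0.987, -0.159, -0.0], [0.0, 0.001, -1.0]]
ft_force: [0.4, -0.0, 0.3]
grip_width: 22.5
finger_force: 59.1
```

```bash
python3 - <<'E'
from plan import *
r=(474.2,-34.8,-9.37)
plan([(hole(r,-20,151),down(80.63),0,60),(hole(r,-20,72),None,0,27)])
E
```

```text
t 25.38 tcp [638.2 -10.3 153.1] z [ 0.001 -0.    -1.   ] w 22.5 F [ 0.4 -0.   0.3] ff 59.1
1 rows turn [0.0006, -0.0001, 0.0038] 0
3 rows shift [-23.6, -52.6, 0.7] 0  -> [470.9, -54.5, 151.0]
3 rows shift [0.0, 0.0, 26.3] 0  -> [470.9, -54.5, 72.0]
```

Request:
drive_tool(deltas=[[0,0,0.0038,0,0,0,0],[0,0,0,-23.6,-52.6,0.5,0],[0,0,0,-23.6,-52.6,0.5,0],[0,0,0,-23.6,-52.6,0.5,0],[0,0,0,0,0,0,0]])

```text
clock: 26.0
eef_pos: [466.4, -54.0, 149.9]
orientation: [[0.164, 0.986, -0.004], [0.986, -0.164, 0.001], [0.001, -0.004, -1.0]]
ft_force: [0.8, 0.2, 0.3]
grip_width: 22.9
finger_force: 59.2
```

Request:
drive_tool(deltas=[[0,0,0,0,0,0,0],[0,0,0,0,0,20,0],[0,0,0,0,0,20,0],[0,0,0,0,0,20,0],[0,0,0,0,0,0,0]])

```text
clock: 26.62
eef_pos: [471.0, -53.9, 90.1]
orientation: [[0.163, 0.987, -0.002], [0.987, -0.163, 0.001], [0.001, -0.002, -1.0]]
ft_force: [-0.2, -0.4, 0.4]
grip_width: 23.0
finger_force: 59.2
```

Request:
drive_tool(deltas=[[0,0,0,0,0,0,0],[0,0,0,0,0,6,0],[0,0,0,0,0,6,0],[0,0,0,0,0,6,0],[0,0,0,0,0,0,0]])

```text
clock: 27.25
eef_pos: [470.4, -54.3, 72.6]
orientation: [[0.164, 0.986, -0.001], [0.986, -0.164, 0.0], [0.0, -0.001, -1.0]]
ft_force: [0.8, -0.2, -0.3]
grip_width: 22.3
finger_force: 59.2
```

Request:
drive_tool(deltas=[[0,0,0,0,0,7,0],[0,0,0,0,0,6,0],[0,0,0,0,0,4,0],[0,0,0,0,0,4,0],[0,0,0,0,0,0,0]])

```text
clock: 27.88
eef_pos: [470.9, -54.4, 53.5]
orientation: [[0.164, 0.987, -0.001], [0.987, -0.164, -0.0], [-0.0, -0.001, -1.0]]
ft_force: [-6.4, 2.0, 16.4]
grip_width: 22.8
finger_force: 61.8
```

Request:
drive_tool(deltas=[[0,0,0,0,0,-1,0.3],[0,0,0,0,0,0,0.5],[0,0,0,0,0,0,0.7],[0,0,0,0,0,-20,0.7],[0,0,0,0,0,-40,0.7]])

```text
clock: 28.5
eef_pos: [469.1, -53.8, 112.1]
orientation: [[0.164, 0.986, -0.004], [0.986, -0.164, 0.002], [0.001, -0.005, -1.0]]
ft_force: [1.0, -0.6, 0.5]
grip_width: 60.1
finger_force: 0.0
```

Request:
drive_tool(deltas=[[0,0,0,-40,0,0,0.7],[0,0,0,-40,0,0,0.7],[0,0,0,0,0,0,0.7],[0,0,0,0,0,0,0.7],[0,0,0,0,0,20,0.7]])

```text
clock: 29.12
eef_pos: [458.9, -132.9, 94.0]
orientation: [[0.163, 0.987, 0.003], [0.987, -0.163, -0.001], [-0.001, 0.003, -1.0]]
ft_force: [-0.4, -0.2, -0.4]
grip_width: 60.0
finger_force: 0.0
```

Request:
drive_tool(deltas=[[0,0,0,0,0,20,0.7],[0,0,0,0,0,20,0.7],[0,0,0,0,0,0,0.7],[0,0,0,0,0,0,0],[0,0,0,0,0,0,0]])

```text
clock: 29.75
eef_pos: [458.4, -133.3, 54.1]
orientation: [[0.164, 0.987, 0.001], [0.987, -0.164, -0.001], [-0.001, 0.002, -1.0]]
ft_force: [0.4, -0.5, -0.6]
grip_width: 24.2
finger_force: 1.8
```

Request:
drive_tool(deltas=[[0,0,0,0,0,0,0],[0,0,0,0,0,0,0],[0,0,0,0,0,0,0],[0,0,0,0,0,0,0]])

```text
clock: 30.25
eef_pos: [458.4, -133.6, 54.2]
orientation: [[0.164, 0.986, 0.002], [0.986, -0.164, -0.001], [-0.0, 0.002, -1.0]]
ft_force: [-1.3, 1.4, 5.5]
grip_width: 21.8
finger_force: 58.9
```

Request:
drive_tool(deltas=[[0,0,0,0,0,-10,0],[0,0,0,0,0,-30,0],[0,0,0,0,0,-30,0],[0,0,0,0,0,-30,0],[0,0,-0.1276,0,0,0,0]])

```text
clock: 30.88
eef_pos: [459.3, -134.3, 156.5]
orientation: [[0.034, 0.999, 0.005], [0.999, -0.034, -0.003], [-0.003, 0.005, -1.0]]
ft_force: [0.8, 0.8, 0.1]
grip_width: 22.2
finger_force: 60.1
```

Request:
drive_tool(deltas=[[0,0,-0.1276,0,0,0,0],[0,0,0,0,0,0,0]])

```text
clock: 31.12
eef_pos: [457.6, -133.3, 153.7]
orientation: [[-0.089, 0.996, 0.0], [0.996, 0.089, -0.0], [-0.0, 0.0, -1.0]]
ft_force: [-0.6, -0.0, -0.1]
grip_width: 22.2
finger_force: 60.1
```

```bash
python3 - <<'E'
from chk import *
carrier_now("ffeuu")
c=(638.4,-10.9,5.25)
plan([(hole(c,0,151),down(95.25),0,60),(hole(c,0,72),None,0,27)])
E
```

```text
carrier scene [635.47  -8.79   5.49] 2211  cmp [-1.03  0.31  0.19]
t 31.18 tcp [ 457.6 -133.3  153.5] z [ 0. -0. -1.] w 22.0 F [-0.1  0.  -0.1] ff 60.1
1 rows turn [0.0002, 0.0002, -0.0039] 0
4 rows shift [26.3, 47.8, 0.6] 0  -> [638.4, -10.9, 151.0]
3 rows shift [0.0, 0.0, 26.3] 0  -> [638.4, -10.9, 72.0]
```

Request:
drive_tool(deltas=[[0,0,-0.0039,0,0,0,0],[0,0,0,26.3,47.7,0.6,0],[0,0,0,26.3,47.7,0.6,0],[0,0,0,26.3,47.7,0.6,0],[0,0,0,26.3,47.7,0.6,0]])

```text
clock: 31.8
eef_pos: [639.0, -9.5, 150.6]
orientation: [[-0.093, 0.996, -0.0], [0.996, 0.093, -0.0], [-0.0, -0.0, -1.0]]
ft_force: [0.2, 0.3, -0.5]
grip_width: 22.3
finger_force: 60.1
```

Request:
drive_tool(deltas=[[0,0,0,0,0,0,0],[0,0,0,0,0,20,0],[0,0,0,0,0,20,0],[0,0,0,0,0,20,0],[0,0,0,0,0,0,0]])

```text
clock: 32.42
eef_pos: [635.6, -10.8, 88.1]
orientation: [[-0.093, 0.996, -0.005], [0.996, 0.093, 0.001], [0.001, -0.004, -1.0]]
ft_force: [-0.1, -0.5, -0.6]
grip_width: 22.2
finger_force: 60.2
```

Request:
drive_tool(deltas=[[0,0,0,0,0,0,0],[0,0,0,0,0,6,0],[0,0,0,0,0,6,0],[0,0,0,0,0,6,0],[0,0,0,0,0,0,0]])

```text
clock: 33.05
eef_pos: [637.4, -10.4, 72.2]
orientation: [[-0.094, 0.996, -0.0], [0.996, 0.094, 0.0], [0.0, -0.0, -1.0]]
ft_force: [-0.1, 0.2, -0.1]
grip_width: 21.9
finger_force: 60.4
```

Request:
drive_tool(deltas=[[0,0,0,0,0,7,0],[0,0,0,0,0,6,0],[0,0,0,0,0,4,0],[0,0,0,0,0,3,0],[0,0,0,0,0,0,0]])

```text
clock: 33.67
eef_pos: [637.7, -10.5, 54.2]
orientation: [[-0.094, 0.996, -0.001], [0.996, 0.094, -0.0], [-0.0, -0.001, -1.0]]
ft_force: [-6.9, 1.8, 12.4]
grip_width: 22.2
finger_force: 61.9
```

Request:
drive_tool(deltas=[[0,0,0,0,0,-1,0.3],[0,0,0,0,0,0,0.5],[0,0,0,0,0,0,0.7],[0,0,0,0,0,-20,0.7],[0,0,0,0,0,-40,0.7]])

```text
clock: 34.3
eef_pos: [636.4, -10.3, 113.5]
orientation: [[-0.094, 0.996, -0.003], [0.996, 0.094, 0.001], [0.001, -0.003, -1.0]]
ft_force: [0.1, -0.4, 0.5]
grip_width: 59.8
finger_force: 0.0
```

Request:
drive_tool(deltas=[[0,0,0,-40,0,0,0.7],[0,0,0,0,0,0,0.7],[0,0,0,0,0,0,0.7],[0,0,0,0,0,20,0.7],[0,0,0,0,0,20,0.7]])

```text
clock: 34.92
eef_pos: [640.7, -49.4, 71.8]
orientation: [[-0.095, 0.995, -0.001], [0.995, 0.095, 0.0], [0.001, -0.001, -1.0]]
ft_force: [0.0, -0.6, 0.1]
grip_width: 60.0
finger_force: 0.0
```

Request:
drive_tool(deltas=[[0,0,0,0,0,21,0.7],[0,0,0,0,0,0,0.7],[0,0,0,0,0,0,0],[0,0,0,0,0,0,0],[0,0,0,0,0,0,0]])

```text
clock: 35.55
eef_pos: [642.0, -50.6, 53.8]
orientation: [[-0.094, 0.996, 0.001], [0.996, 0.094, -0.0], [-0.001, 0.001, -1.0]]
ft_force: [-0.8, 0.0, 2.0]
grip_width: 22.6
finger_force: 58.5
```

Request:
drive_tool(deltas=[[0,0,0,0,0,0,0],[0,0,0,0,0,0,0],[0,0,0,0,0,0,0]])

```text
clock: 35.92
eef_pos: [642.0, -50.6, 53.7]
orientation: [[-0.094, 0.996, 0.001], [0.996, 0.094, -0.0], [-0.001, 0.001, -1.0]]
ft_force: [-2.4, -0.0, 6.1]
grip_width: 22.6
finger_force: 58.8
```

Request:
drive_tool(deltas=[[0,0,0,0,0,-10,0],[0,0,0,0,0,-30,0],[0,0,0,0,0,-30,0],[0,0,0,0,0,-30,0],[0,0,0.1276,0,0,0,0]])

```text
clock: 36.55
eef_pos: [643.5, -50.8, 156.7]
orientation: [[0.036, 0.999, 0.006], [0.999, -0.036, -0.001], [-0.001, 0.006, -1.0]]
ft_force: [-0.0, 0.6, 0.5]
grip_width: 22.6
finger_force: 59.1
```

Request:
drive_tool(deltas=[[0,0,0.1276,0,0,0,0],[0,0,0,0,0,0,0]])

```text
clock: 36.8
eef_pos: [641.4, -50.3, 153.0]
orientation: [[0.159, 0.987, 0.0], [0.987, -0.159, 0.0], [0.0, 0.0, -1.0]]
ft_force: [-0.6, -0.1, 0.5]
grip_width: 22.8
finger_force: 59.1
```

```bash
python3 - <<'E'
from plan import *
r=(474.2,-34.8,-9.37)
plan([(hole(r,-60,151),down(80.63),0,60),(hole(r,-60,72),None,0,27)])
E
```

```text
t 36.8 tcp [641.4 -50.3 153. ] z [ 0.  0. -1.] w 22.8 F [-0.6 -0.1  0.5] ff 59.1
1 rows turn [0.0001, -0.0001, 0.0039] 0
4 rows shift [-18.0, -41.9, 0.5] 0  -> [464.4, -94.0, 151.0]
3 rows shift [0.0, 0.0, 26.3] 0  -> [464.4, -94.0, 72.0]
```

Request:
drive_tool(deltas=[[0,0,0.0039,0,0,0,0],[0,0,0,-18,-41.9,0.5,0],[0,0,0,-18,-41.9,0.5,0],[0,0,0,-18,-41.9,0.5,0],[0,0,0,-18,-41.9,0.5,0]])

```text
clock: 37.42
eef_pos: [463.0, -94.1, 150.8]
orientation: [[0.162, 0.987, 0.0], [0.987, -0.162, -0.0], [-0.0, 0.0, -1.0]]
ft_force: [0.0, -0.6, 0.8]
grip_width: 22.9
finger_force: 59.1
```

Request:
drive_tool(deltas=[[0,0,0,0,0,0,0],[0,0,0,0,0,20,0],[0,0,0,0,0,20,0],[0,0,0,0,0,20,0],[0,0,0,0,0,0,0]])

```text
clock: 38.05
eef_pos: [464.0, -93.4, 89.7]
orientation: [[0.163, 0.987, -0.002], [0.987, -0.163, 0.001], [0.001, -0.002, -1.0]]
ft_force: [-0.3, -0.2, 0.2]
grip_width: 22.8
finger_force: 59.2
```

Request:
drive_tool(deltas=[[0,0,0,0,0,0,0],[0,0,0,0,0,6,0],[0,0,0,0,0,6,0],[0,0,0,0,0,6,0],[0,0,0,0,0,0,0]])

```text
clock: 38.67
eef_pos: [464.0, -93.9, 72.2]
orientation: [[0.164, 0.986, -0.001], [0.986, -0.164, 0.0], [0.0, -0.001, -1.0]]
ft_force: [0.1, -0.5, -1.6]
grip_width: 22.7
finger_force: 59.3
```

Request:
drive_tool(deltas=[[0,0,0,0,0,7,0],[0,0,0,0,0,6,0],[0,0,0,0,0,4,0],[0,0,0,0,0,3,0],[0,0,0,0,0,0,0]])

```text
clock: 39.3
eef_pos: [464.4, -94.0, 53.7]
orientation: [[0.164, 0.987, -0.0], [0.987, -0.164, -0.0], [-0.0, -0.0, -1.0]]
ft_force: [-5.1, 1.7, 11.3]
grip_width: 22.5
finger_force: 61.0
```

Request:
drive_tool(deltas=[[0,0,0,0,0,-1,0.3],[0,0,0,0,0,0,0.5],[0,0,0,0,0,0,0.7],[0,0,0,0,0,-20,0.7],[0,0,0,0,0,-40,0.7]])

```text
clock: 39.92
eef_pos: [462.7, -93.2, 112.7]
orientation: [[0.164, 0.986, -0.004], [0.986, -0.164, 0.002], [0.001, -0.004, -1.0]]
ft_force: [0.7, 0.6, 0.6]
grip_width: 59.9
finger_force: 0.0
```

Request:
drive_tool(deltas=[[0,0,0,40,0,0,0.7],[0,0,0,40,0,0,0.7],[0,0,0,40,0,0,0.7],[0,0,0,40,0,0,0.7],[0,0,0,0,0,0,0.7]])

```text
clock: 40.55
eef_pos: [490.4, 66.1, 113.6]
orientation: [[0.16, 0.987, -0.0], [0.987, -0.16, 0.0], [0.0, -0.0, -1.0]]
ft_force: [-0.2, -0.4, -0.1]
grip_width: 59.6
finger_force: 0.0
```

Request:
drive_tool(deltas=[[0,0,0,0,0,0,0.7],[0,0,0,0,0,20,0.7],[0,0,0,0,0,20,0.7],[0,0,0,0,0,20,0.7],[0,0,0,0,0,0,0.7]])

```text
clock: 41.18
eef_pos: [489.1, 62.9, 52.4]
orientation: [[0.166, 0.986, -0.004], [0.986, -0.166, 0.0], [-0.0, -0.004, -1.0]]
ft_force: [-0.4, -0.2, 0.1]
grip_width: 59.9
finger_force: 0.0
```

Request:
drive_tool(deltas=[[0,0,0,0,0,0,0],[0,0,0,0,0,0,0],[0,0,0,0,0,0,0],[0,0,0,0,0,0,0],[0,0,0,0,0,0,0]])

```text
clock: 41.8
eef_pos: [491.3, 63.8, 54.8]
orientation: [[0.164, 0.987, 0.002], [0.987, -0.164, -0.001], [-0.0, 0.002, -1.0]]
ft_force: [-2.0, -2.0, 6.5]
grip_width: 21.9
finger_force: 58.7
```

Request:
drive_tool(deltas=[[0,0,0,0,0,-10,0],[0,0,0,0,0,-30,0],[0,0,0,0,0,-30,0],[0,0,0,0,0,-30,0],[0,0,-0.1276,0,0,0,0]])

```text
clock: 42.42
eef_pos: [492.7, 63.9, 157.3]
orientation: [[0.034, 0.999, 0.006], [0.999, -0.034, -0.001], [-0.0, 0.006, -1.0]]
ft_force: [-0.1, -0.2, -0.8]
grip_width: 21.8
finger_force: 59.9
```

Request:
drive_tool(deltas=[[0,0,-0.1276,0,0,0,0],[0,0,0,0,0,0,0]])

```text
clock: 42.68
eef_pos: [490.6, 64.0, 154.4]
orientation: [[-0.089, 0.996, 0.001], [0.996, 0.089, -0.0], [-0.0, 0.001, -1.0]]
ft_force: [0.3, 0.2, -1.1]
grip_width: 22.4
finger_force: 59.9
```

```bash
python3 - <<'E'
from chk import *
carrier_now("feuuu")
c=(638.4,-10.9,5.25)
plan([(hole(c,-40,151),down(95.25),0,60),(hole(c,-40,72),None,0,27)])
E
```

```text
carrier scene [634.99  -8.36   4.95] 2280  cmp [-1.51  0.74 -0.35]
t 42.73 tcp [490.6  64.  154.2] z [ 0.001  0.    -1.   ] w 22.2 F [ 0.8 -0.5 -0.6] ff 59.9
1 rows turn [0.0005, 0.0, -0.0036] 0
4 rows shift [-32.0, 35.1, 0.8] 0  -> [642.1, -50.7, 151.0]
3 rows shift [0.0, 0.0, 26.3] 0  -> [642.1, -50.7, 72.0]
```

Request:
drive_tool(deltas=[[0,0,-0.0036,0,0,0,0],[0,0,0,-32,35,0.6,0],[0,0,0,-32,35,0.6,0],[0,0,0,-32,35,0.6,0],[0,0,0,-32,35,0.6,0]])

```text
clock: 43.35
eef_pos: [643.1, -51.3, 151.1]
orientation: [[-0.093, 0.996, -0.0], [0.996, 0.093, 0.0], [0.0, -0.0, -1.0]]
ft_force: [0.8, -0.4, -0.5]
grip_width: 22.3
finger_force: 60.0
```

Request:
drive_tool(deltas=[[0,0,0,0,0,0,0],[0,0,0,0,0,20,0],[0,0,0,0,0,20,0],[0,0,0,0,0,20,0],[0,0,0,0,0,0,0]])

```text
clock: 43.98
eef_pos: [639.8, -49.4, 88.5]
orientation: [[-0.094, 0.996, -0.005], [0.996, 0.094, 0.001], [0.002, -0.005, -1.0]]
ft_force: [0.5, 0.3, -0.3]
grip_width: 22.0
finger_force: 60.0
```

Request:
drive_tool(deltas=[[0,0,0,0,0,0,0],[0,0,0,0,0,6,0],[0,0,0,0,0,6,0],[0,0,0,0,0,6,0],[0,0,0,0,0,0,0]])

```text
clock: 44.6
eef_pos: [646.2, -51.1, 86.0]
orientation: [[-0.095, 0.995, 0.009], [0.995, 0.095, -0.003], [-0.004, 0.009, -1.0]]
ft_force: [-23.7, 4.8, 64.4]
grip_width: 22.1
finger_force: 68.9
```

Request:
drive_tool(deltas=[[0,0,0,0,0,-20,0],[0,0,0,0,0,-40,0],[0,0,0,0,0,-20,0],[0,0,0,0,0,0,0],[0,0,0,0,0,0,0]])

```text
clock: 45.22
eef_pos: [641.1, -50.2, 151.7]
orientation: [[-0.094, 0.996, -0.002], [0.996, 0.094, 0.001], [0.001, -0.002, -1.0]]
ft_force: [0.2, 0.0, -0.1]
grip_width: 21.9
finger_force: 60.2
```

Request:
drive_tool(deltas=[[0,0,0,-40,-40,0,0],[0,0,0,-40,-20,0,0],[0,0,0,-40,0,0,0],[0,0,0,-40,0,0,0],[0,0,0,0,0,0,0]])

```text
clock: 45.85
eef_pos: [596.2, -217.8, 151.2]
orientation: [[-0.09, 0.996, -0.002], [0.996, 0.09, 0.001], [0.001, -0.002, -1.0]]
ft_force: [-1.1, 0.2, 0.5]
grip_width: 22.2
finger_force: 60.2
```

```bash
python3 - <<'E'
from chk import *
import pickle
plan([]);k=snap();pickle.dump((k,sense()),open("c4.pkl","wb"))
for i in(0,1):
    p,f=fit("carrier","feuuu",[(636.5,-9.1,5.3),(635.5,-12.3,5.2)][i],[k[i]],pad=8,step=(8,8,4));print(p,f)
a=cv2.resize(k[0]["img"][160:310,190:390],None,fx=2.4,fy=2.4,interpolation=cv2.INTER_CUBIC)
b=cv2.resize(k[1]["img"][130:240,230:360],None,fx=2.4,fy=2.4,interpolation=cv2.INTER_CUBIC)
o=np.zeros((360,480+312,3),np.uint8);o[:360,:480]=a;o[:264,480:]=b;cv2.imwrite("pics/k1.png",o)
E
```

```text
t 45.85 tcp [ 596.2 -217.8  151.2] z [-0.002  0.001 -1.   ] w 22.2 F [-1.1  0.2  0.5] ff 60.2
[635.46408475  -8.49093868   5.35390832] 2410.8132429923817
[634.7845558  -12.27351467   4.94916952] 1716.3018920242398
```

View pics/k1.png

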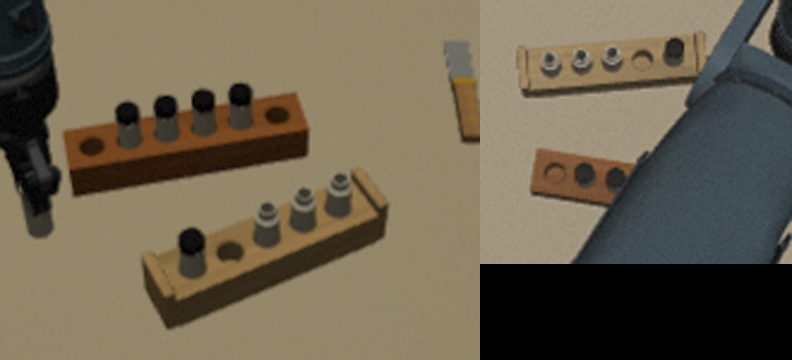

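```bash
python3 - <<'E'
from chk import *
import pickle
k,s=pickle.load(open("c4.pkl","rb"))
for d in(41.8,38.8,36): print(d,fit_held(k[0],s["eef_pos"],d,low=16)[:2])
k2,s2=pickle.load(open("c2.pkl","rb"))
q=lambda k,s,x,d:0
for kk,ss in((k,s),(k2,s2)):
    p=proj(kk[0],ss["eef_pos"])[0];u,v=p.astype(int)
    im=cv2.resize(kk[0]["img"][v-40:v+45,u-45:u+45],None,fx=4.4,fy=4.4,interpolation=cv2.INTER_CUBIC)
    im=np.clip(im*1.6,0,255).astype(np.uint8)
    cv2.imwrite("pics/_a%d.png"%(kk is k),im)
cv2.imwrite("pics/h4.png",np.hstack([cv2.imread("pics/_a1.png"),cv2.imread("pics/_a0.png")]))
E
```

```text
41.8 (array([-2.82968795, -1.35374469]), np.float64(121.0538411500969))
38.8 (array([-0.48968601, -1.6269474 ]), np.float64(148.66939078760677))
36 (array([ 1.81295007, -1.8071245 ]), np.float64(199.21598852582056))
```

View pics/h4.png

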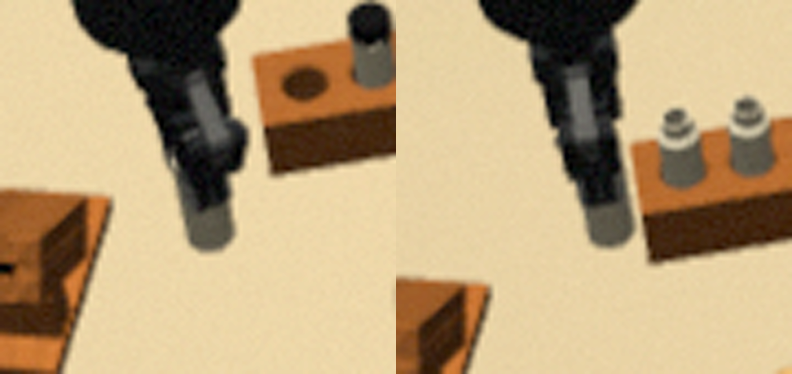

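Request:
drive_tool(deltas=[[0,0,0,0,0,0,0],[0,0,0,0,0,0,0]])

```text
clock: 46.2
eef_pos: [597.2, -214.0, 153.0]
orientation: [[-0.095, 0.995, -0.001], [0.995, 0.095, 0.0], [0.001, -0.001, -1.0]]
ft_force: [-0.2, -0.2, 0.7]
grip_width: 21.9
finger_force: 60.2
```

```bash
python3 - <<'E'
from chk import *
import pickle
plan([]);k=snap(("scene",))
s=sense()
for d in(41.8,):
  for low in(14,18): print(d,fit_held(k[0],s["eef_pos"],d,low=low)[:2])
E
```

```text
t 46.2 tcp [ 597.2 -214.   153. ] z [-0.001  0.    -1.   ] w 21.9 F [-0.2 -0.2  0.7] ff 60.2
41.8 (array([-2.92576027,  1.68537521]), np.float64(115.8794707156205))
41.8 (array([-2.92584753,  1.68105984]), np.float64(122.14949895238068))
```

```bash
python3 - <<'E'
from chk import *
h=np.array([641.6,-50.3,0])
plan([(h+[0,0,151],down(95.3),0,60),(h+[0,0,96],None,0,20)])
E
```

```text
t 46.25 tcp [ 597.4 -214.2  153.3] z [-0.  0. -1.] w 21.7 F [ 0.1 -0.8  0. ] ff 60.2
1 rows turn [-0.0001, -0.0002, 0.0029] 0
3 rows shift [53.0, 19.7, 0.8] 0  -> [641.6, -50.3, 151.0]
3 rows shift [0.0, 0.0, 18.3] 0  -> [641.6, -50.3, 96.0]
```

Request:
drive_tool(deltas=[[0,0,0,53,19.7,0.8,0],[0,0,0,53,19.7,0.8,0],[0,0,0,53,19.7,0.8,0],[0,0,0,0,0,18,0],[0,0,0,0,0,18,0]])

```text
clock: 46.88
eef_pos: [641.0, -51.0, 114.2]
orientation: [[-0.096, 0.995, 0.0], [0.995, 0.096, -0.001], [-0.001, -0.0, -1.0]]
ft_force: [-0.1, -0.2, 0.1]
grip_width: 22.2
finger_force: 60.2
```

Request:
drive_tool(deltas=[[0,0,0,0,0,18,0],[0,0,0,0,0,0,0],[0,0,0,0,0,0,0],[0,0,0,0,0,0,0],[0,0,0,0,0,0,0]])

```text
clock: 47.5
eef_pos: [641.6, -51.7, 97.8]
orientation: [[-0.094, 0.996, 0.001], [0.996, 0.094, -0.0], [-0.0, 0.001, -1.0]]
ft_force: [-0.8, 0.6, -0.1]
grip_width: 21.8
finger_force: 60.2
```

```bash
python3 - <<'E'
from chk import *
h=np.array([641.6,-50.3,0])
plan([(h+[0,0,96],down(95.3),0,60)])
k=snap(("scene",));s=sense();u,v=proj(k[0],s["eef_pos"])[0].astype(int)
for low in(8,12):print(fit_held(k[0],s["eef_pos"],41.8,low=low)[:2])
cv2.imwrite("pics/h5.png",cv2.resize(np.clip(k[0]["img"][v-40:v+50,u-60:u+60]*1.6,0,255).astype(np.uint8),None,fx=5,fy=5,interpolation=cv2.INTER_CUBIC))
E
```

```text
t 47.5 tcp [641.6 -51.7  97.8] z [ 0.001 -0.    -1.   ] w 21.8 F [-0.8  0.6 -0.1] ff 60.2
1 rows turn [0.0012, 0.0005, 0.0014] 0
1 rows shift [1.4, 0.1, 1.8] 0  -> [641.6, -50.3, 96.0]
(array([4.11394691, 0.06771469]), np.float64(2900.7608257764973))
(array([ 3.99427795, -0.22814178]), np.float64(2934.2271267108918))
```

View pics/h5.png

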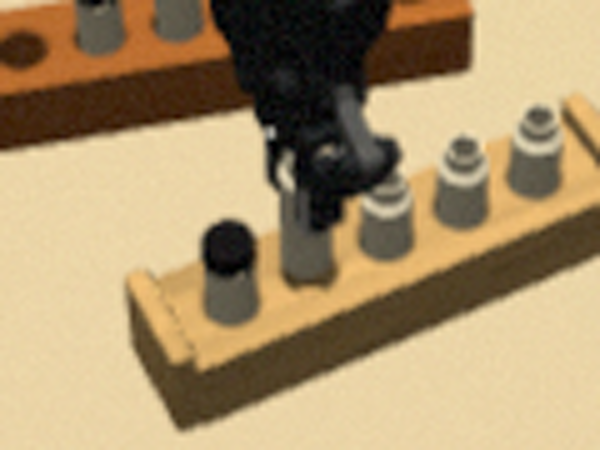

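Request:
drive_tool(deltas=[[0,0,0,1.4,0,1.8,0],[0,0,0,0,0,3,0],[0,0,0,0,0,3,0],[0,0,0,0,0,3,0],[0,0,0,0,0,0,0]])

```text
clock: 48.18
eef_pos: [640.7, -50.0, 85.7]
orientation: [[-0.094, 0.996, -0.001], [0.996, 0.094, 0.0], [0.0, -0.001, -1.0]]
ft_force: [-0.6, -0.0, -0.1]
grip_width: 22.1
finger_force: 60.2
```

Request:
drive_tool(deltas=[[0,0,0,0,0,3,0],[0,0,0,0,0,3,0],[0,0,0,0,0,0,0]])

```text
clock: 48.55
eef_pos: [640.8, -50.0, 79.8]
orientation: [[-0.094, 0.996, -0.001], [0.996, 0.094, 0.0], [0.0, -0.001, -1.0]]
ft_force: [0.6, -0.0, -0.5]
grip_width: 21.5
finger_force: 60.2
```

Request:
drive_tool(deltas=[[0,0,0,0,0,8,0],[0,0,0,0,0,8,0],[0,0,0,0,0,6,0],[0,0,0,0,0,5,0],[0,0,0,0,0,0,0]])

```text
clock: 49.18
eef_pos: [641.0, -50.2, 54.9]
orientation: [[-0.094, 0.996, -0.001], [0.996, 0.094, -0.0], [-0.0, -0.001, -1.0]]
ft_force: [-6.9, 1.2, 12.9]
grip_width: 22.4
finger_force: 62.1
```

Request:
drive_tool(deltas=[[0,0,0,0,0,-1,0.3],[0,0,0,0,0,0,0.5],[0,0,0,0,0,0,0.7],[0,0,0,0,0,-20,0.7],[0,0,0,0,0,-40,0.7]])

```text
clock: 49.8
eef_pos: [639.7, -49.7, 113.9]
orientation: [[-0.094, 0.996, -0.004], [0.996, 0.094, 0.001], [0.001, -0.003, -1.0]]
ft_force: [1.4, -0.1, 0.5]
grip_width: 59.7
finger_force: 0.0
```

Request:
drive_tool(deltas=[[0,0,0,-40,0,0,0.7],[0,0,0,0,0,0,0.7],[0,0,0,0,0,0,0.7],[0,0,0,0,0,0,0.7]])

```text
clock: 50.3
eef_pos: [644.5, -88.9, 114.1]
orientation: [[-0.095, 0.996, -0.001], [0.996, 0.095, 0.0], [0.001, -0.001, -1.0]]
ft_force: [0.6, 0.2, 0.1]
grip_width: 59.6
finger_force: 0.0
```

```bash
python3 - <<'E'
from chk import *
plan([(hole((638,-10.5,5.25),-80,51.5),down(95.25),.7,20)])
carrier_now("fuuuu")
E
```

```text
t 50.3 tcp [644.5 -88.9 114.1] z [-0.001  0.    -1.   ] w 59.6 F [0.6 0.2 0.1] ff 0.0
1 rows turn [-0.0006, -0.0005, 0.0032] 0.7
4 rows shift [-0.3, 0.2, 15.6] 0.7  -> [645.3, -90.2, 51.5]
carrier scene [635.23  -8.19   5.18] 3789  cmp [-1.27  0.91 -0.12]
```

Request:
drive_tool(deltas=[[0,0,0,-0.8,0,20,0.7],[0,0,0,0,0,21,0.7],[0,0,0,0,0,21,0.7],[0,0,0,0,0,0,0.7],[0,0,0,0,0,0,0]])

```text
clock: 50.98
eef_pos: [645.0, -90.7, 52.1]
orientation: [[-0.094, 0.996, -0.0], [0.996, 0.094, 0.0], [0.0, -0.0, -1.0]]
ft_force: [0.5, 0.4, 0.5]
grip_width: 42.6
finger_force: 0.0
```

Request:
drive_tool(deltas=[[0,0,0,0,0,0,0],[0,0,0,0,0,0,0],[0,0,0,0,0,0,0],[0,0,0,0,0,0,0]])

```text
clock: 51.48
eef_pos: [645.5, -90.9, 53.1]
orientation: [[-0.094, 0.996, 0.002], [0.996, 0.094, -0.001], [-0.001, 0.001, -1.0]]
ft_force: [-0.3, -0.1, 3.4]
grip_width: 22.4
finger_force: 58.7
```

Request:
drive_tool(deltas=[[0,0,0,0,0,-10,0],[0,0,0,0,0,-30,0],[0,0,0,0,0,-30,0],[0,0,0,0,0,-30,0],[0,0,0.1276,0,0,0,0]])

```text
clock: 52.1
eef_pos: [646.7, -91.1, 156.2]
orientation: [[0.036, 0.999, 0.006], [0.999, -0.036, -0.002], [-0.002, 0.006, -1.0]]
ft_force: [-0.3, -0.1, -0.3]
grip_width: 22.9
finger_force: 58.9
```

Request:
drive_tool(deltas=[[0,0,0.1276,0,0,0,0],[0,0,0,0,0,0,0],[0,0,0,0,0,0,0]])

```text
clock: 52.48
eef_pos: [644.7, -90.6, 152.2]
orientation: [[0.158, 0.987, -0.0], [0.987, -0.158, 0.0], [0.0, -0.0, -1.0]]
ft_force: [-0.5, 0.3, -1.1]
grip_width: 22.6
finger_force: 58.9
```

```bash
python3 - <<'E'
from chk import *
r=(474.2,-34.8,-9.37)
plan([(hole(r,-100,151),down(80.63),0,60),(hole(r,-100,96),None,0,20)])
E
```

```text
t 52.48 tcp [644.7 -90.6 152.2] z [-0.  0. -1.] w 22.6 F [-0.5  0.3 -1.1] ff 58.9
1 rows turn [-0.0003, -0.0001, 0.0049] 0
4 rows shift [-18.2, -44.3, 0.3] 0  -> [457.9, -133.5, 151.0]
3 rows shift [0.0, 0.0, 18.3] 0  -> [457.9, -133.5, 96.0]
```

Request:
drive_tool(deltas=[[0,0,0.0049,0,0,0,0],[0,0,0,-18.2,-44.4,0.3,0],[0,0,0,-18.2,-44.4,0.3,0],[0,0,0,-18.2,-44.4,0.3,0],[0,0,0,-18.2,-44.4,0.3,0]])

```text
clock: 53.1
eef_pos: [456.3, -133.3, 151.0]
orientation: [[0.164, 0.986, 0.0], [0.986, -0.164, -0.0], [-0.0, 0.0, -1.0]]
ft_force: [-0.1, 0.0, -0.0]
grip_width: 22.6
finger_force: 58.9
```

Request:
drive_tool(deltas=[[0,0,0,0,0,18,0],[0,0,0,0,0,18,0],[0,0,0,0,0,18,0],[0,0,0,0,0,0,0],[0,0,0,0,0,0,0]])

```text
clock: 53.72
eef_pos: [458.1, -133.3, 97.6]
orientation: [[0.165, 0.986, 0.001], [0.986, -0.165, -0.0], [-0.0, 0.001, -1.0]]
ft_force: [-0.7, 0.0, -0.1]
grip_width: 23.0
finger_force: 59.0
```

Request:
drive_tool(deltas=[[0,0,0,0,0,0,0],[0,0,0,0,0,0,0]])

```text
clock: 53.98
eef_pos: [458.1, -133.3, 97.6]
orientation: [[0.165, 0.986, 0.001], [0.986, -0.165, -0.001], [-0.0, 0.001, -1.0]]
ft_force: [-0.6, -0.1, 0.3]
grip_width: 22.8
finger_force: 59.0
```

Request:
drive_tool(deltas=[[0,0,0,-0.6,0,4,0],[0,0,0,0,0,4,0],[0,0,0,0,0,4,0],[0,0,0,0,0,4,0],[0,0,0,0,0,4,0]])

```text
clock: 54.6
eef_pos: [457.7, -133.9, 76.8]
orientation: [[0.165, 0.986, 0.0], [0.986, -0.165, -0.0], [-0.0, 0.0, -1.0]]
ft_force: [-0.4, -1.4, 0.0]
grip_width: 22.5
finger_force: 59.4
```

Request:
drive_tool(deltas=[[0,0,0,0,0,0,0]])

```text
clock: 54.72
eef_pos: [457.5, -133.8, 76.6]
orientation: [[0.165, 0.986, -0.0], [0.986, -0.165, -0.0], [-0.0, -0.0, -1.0]]
ft_force: [0.1, -1.5, -1.8]
grip_width: 22.7
finger_force: 59.2
```

Request:
drive_tool(deltas=[[0,0,0,0,0,8,0],[0,0,0,0,0,7,0],[0,0,0,0,0,6,0],[0,0,0,0,0,4,0],[0,0,0,0,0,0,0]])

```text
clock: 55.35
eef_pos: [457.7, -134.0, 53.0]
orientation: [[0.165, 0.986, -0.0], [0.986, -0.165, -0.0], [-0.0, -0.0, -1.0]]
ft_force: [-4.9, -1.0, 15.8]
grip_width: 22.7
finger_force: 61.1
```

Request:
drive_tool(deltas=[[0,0,0,0,0,-1,0.3],[0,0,0,0,0,0,0.5],[0,0,0,0,0,0,0.7],[0,0,0,0,0,-20,0.7],[0,0,0,0,0,-50,0.7]])

```text
clock: 55.98
eef_pos: [455.5, -132.4, 121.3]
orientation: [[0.165, 0.986, -0.005], [0.986, -0.165, 0.003], [0.003, -0.006, -1.0]]
ft_force: [0.2, -1.3, -0.7]
grip_width: 59.1
finger_force: 0.0
```

Request:
drive_tool(deltas=[[0,0,0,0,0,-40,0.7],[0,0,0,-53,-17.8,-11.7,0.7],[0,0,0,-53,-17.8,-11.7,0.7],[0,0,0,-53,-17.8,-11.7,0.7],[0,0,0,-53,-17.8,-11.7,0.7]])

```text
clock: 56.6
eef_pos: [351.4, -332.2, 210.1]
orientation: [[0.165, 0.986, 0.0], [0.986, -0.165, 0.0], [0.0, 0.0, -1.0]]
ft_force: [0.2, -0.5, -0.6]
grip_width: 59.7
finger_force: 0.0
```

Request:
drive_tool(deltas=[[0,0,0,-53,-17.8,-11.7,0.7],[0,0,0,-53,-17.8,-11.7,0.7],[0,0,0,0,0,0,0.7]])

```text
clock: 56.98
eef_pos: [297.9, -433.1, 233.9]
orientation: [[0.17, 0.985, 0.0], [0.985, -0.17, -0.002], [-0.002, 0.001, -1.0]]
ft_force: [-0.6, 1.0, 0.1]
grip_width: 59.8
finger_force: 0.0
```

```bash
python3 - <<'E'
from chk import *
import pickle
plan([]);k=snap();pickle.dump((k,sense()),open("c5.pkl","wb"))
p0={"scraper":[(488.5,296.9,157.8),(488.75,292.4,158.5)],"carrier":[(635.5,-8.5,5.3),(634.8,-12.3,5.1)],"rack":[(472.16,-32.98,-9.4),(471.8,-36.5,-9.4)]}
o={"scraper":"","carrier":"euuuu","rack":"ffffff"[:5]+"e"}
o["rack"]="fffffe"
for n in p0:
    for i in(0,1):
        p,f=fit(n,o[n],p0[n][i],[k[i]]);print(n,np.round(p,2),round(f))
a=cv2.resize(k[0]["img"][165:305,125:405],None,fx=2.8,fy=2.8,interpolation=cv2.INTER_CUBIC)
cv2.imwrite("pics/k2.png",np.clip(a*1.5,0,255).astype(np.uint8))
E
```

```text
t 56.98 tcp [ 297.9 -433.1  233.9] z [ 0.    -0.002 -1.   ] w 59.8 F [-0.6  1.   0.1] ff 0.0
scraper [501.56 272.3  175.19] 580
scraper [484.72 289.61 155.11] 299
carrier [634.85  -7.98   4.71] 2288
carrier [634.47 -11.68   4.94] 171
rack [472.28 -32.71  -9.4 ] 566
rack [471.75 -36.39  -9.4 ] 101
```

View pics/k2.png

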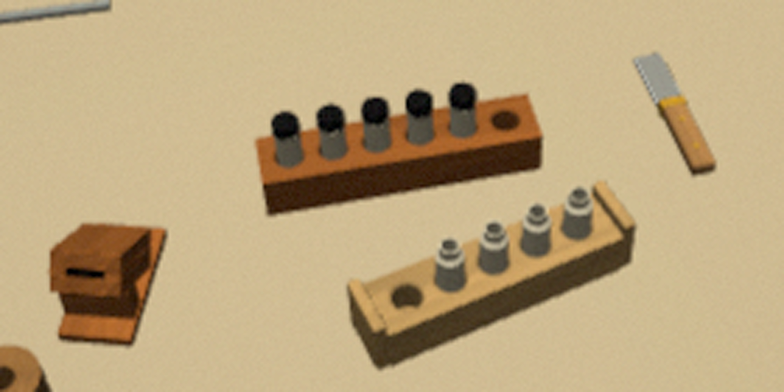

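```bash
cat >> fit.py <<'E'
TH=np.radians(35)
def slotT(p):
    """p = X,Y,yaw,Z of the slot mouth; yaw = direction of the mouth's outward level normal"""
    c,s=np.cos(np.radians(p[2])),np.sin(np.radians(p[2]));o=np.array([c,s,0]);u=np.array([0,0,1.])
    x=-np.cos(TH)*o-np.sin(TH)*u; z=np.cos(TH)*u-np.sin(TH)*o; y=np.cross(z,x)
    T=np.eye(4);T[:3,:3]=np.c_[x,y,z];T[:3,3]=[p[0],p[1],p[3]];return T
def holder_parts(p):
    """p = X,Y,yaw,Z, foot centre offset along outward, foot thickness"""
    T=slotT(p);o=np.array([np.cos(np.radians(p[2])),np.sin(np.radians(p[2])),0])
    F=np.eye(4);F[:3,:3]=np.c_[o,np.cross([0,0,1],o),[0,0,1]];F[:3,3]=np.array([p[0],p[1],0])+p[4]*o
    out=[(k,v,"f%d"%l,c) for k,v,l,c in box(-60,60,-32,32,0,p[5],F)]
    B=box(0,80,-30,30,-18,18,T)
    V=np.vstack([b[1] for b in B]);W=V.copy();W[:,2]=p[5]
    out.append(("hull",np.r_[V[V[:,2]<p[3]-5],W[V[:,2]<p[3]-5]],"sup",None))
    out+=[(k,v,"b%d"%l,c) for k,v,l,c in B]
    m=np.array([[0,a,b] for a in(-16,16) for b in(-3.5,3.5)])@T[:3,:3].T+T[:3,3]
    return out+[("hull",m,"slot",None)]
_pf=parts_for
def parts_for(name,occ,cam,p):
    return holder_parts(p) if name=="holder" else _pf(name,occ,cam,p)
E
python3 - <<'E'
from fit import *
import pickle
k,s=pickle.load(open("c5.pkl","rb"));sc,tp=k
g=lambda u,v,z:ground(sc,125+u/2.8,165+v/2.8,z)
t,sh,e=g(655,58,8),g(672,101,8),g(702,168,8);print(t,sh,e)
d=t-e;p0=[*sh[:2],np.degrees(np.arctan2(d[1],d[0]))]
for c in([sc],[tp]):
    p,f=fit("scraper","",p0,c);print("scraper",np.round(p,2),round(f,1))
# slot: crop of scene, slot centre at (85,272)
m=g(85,272,75);print(m)
# top pic c1: foot from (608,235) etc
def gt(u,v,z):return ground(tp,170+u/3,140+v/3,z)
a,b=gt(635,237,12),gt(583,210,12);d=a-b;yaw=np.degrees(np.arctan2(d[1],d[0]))+90;print("foot edge",a,b,yaw)
best={}
for nm,c in(("sc",[sc]),("tp",[tp])):
    for y0 in(yaw,):
        p,f=fit("holder","",[m[0],m[1],y0,75,-20,12],c,pad=8,step=(5,5,5,4,8,3));print(nm,np.round(p,2),round(f,1))
        best[nm]=p
p,f=fit("holder","",best["sc"],[sc,tp],pad=8,step=(5,5,5,4,8,3));print("both",np.round(p,2),round(f,1))
a=overlay(sc,[("holder","",best["sc"])],(135,235,200,295),6);b=overlay(tp,[("holder","",best["tp"])],(355,170,410,230),6)
o=np.zeros((360,720,3),np.uint8);o[:,:a.shape[1]]=a;o[:b.shape[0],390:390+b.shape[1]]=b
cv2.imwrite("pics/b1.png",np.clip(o*1.4,0,255).astype(np.uint8))
E
```

```text
[437.98372498 251.98262406   8.        ] [497.41940015 239.18983525   8.        ] [584.29924823 223.73387163   8.        ]
scraper [494.86 236.52 173.03] 142.3
scraper [494.96 232.08 172.91] 39.3
[ 543.37964097 -326.72694097   75.        ]
foot edge [ 438.00527229 -315.20169035   12.        ] [ 466.39672642 -262.03042904   12.        ] -28.100540517564667
sc [ 543.72 -325.78  -27.31   75.07  -33.11   14.51] 604.6
tp [ 538.19 -328.45  -26.94   79.24  -37.44   16.  ] 581.9
both [ 540.63 -327.77  -26.02   71.37  -39.53   17.28] 1051.4
```

View pics/b1.png

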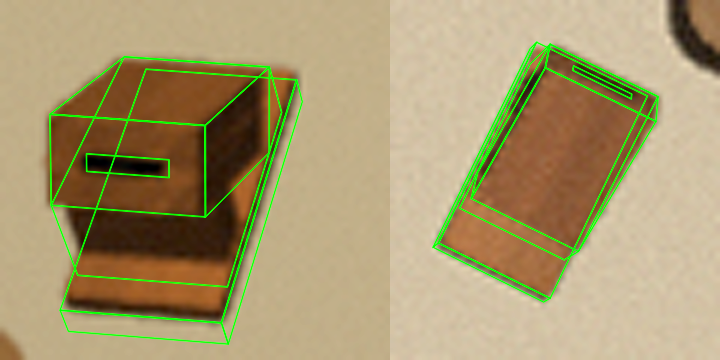

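Request:
drive_tool(deltas=[[0,0,-0.18,0,0,0,0.7],[0,0,-0.18,0,0,0,0.7],[0,0,-0.18,0,0,0,0.7],[0,0,-0.18,0,0,0,0.7],[0,0,-0.18,0,0,0,0.7]])

```text
clock: 57.7
eef_pos: [300.8, -427.6, 232.4]
orientation: [[-0.676, 0.737, -0.0], [0.737, 0.676, 0.002], [0.001, 0.001, -1.0]]
ft_force: [-0.5, -0.5, -0.4]
grip_width: 59.5
finger_force: 0.0
```

Request:
drive_tool(deltas=[[0,0,-0.18,0,0,0,0.7],[0,0,-0.18,0,0,0,0.7],[0,0,-0.18,0,0,0,0.7],[0,0,-0.178,0,0,0,0.7],[0,0,0,-12,52.8,6.5,0.7]])

```text
clock: 58.32
eef_pos: [318.4, -378.7, 226.5]
orientation: [[-0.993, 0.117, 0.0], [0.117, 0.993, -0.001], [-0.0, -0.001, -1.0]]
ft_force: [1.4, 1.2, -0.0]
grip_width: 59.7
finger_force: 0.0
```

Request:
drive_tool(deltas=[[0,0,0,-12,52.8,6.5,0.7],[0,0,0,-12,52.8,6.5,0.7],[0,0,0,-12,52.8,6.5,0.7],[0,0,0,-12,52.8,6.5,0.7],[0,0,0,-12,52.8,6.5,0.7]])

```text
clock: 58.95
eef_pos: [408.7, -120.0, 193.6]
orientation: [[-0.993, 0.116, -0.0], [0.116, 0.993, 0.001], [0.0, 0.001, -1.0]]
ft_force: [1.3, -1.1, 0.0]
grip_width: 59.8
finger_force: 0.0
```

Request:
drive_tool(deltas=[[0,0,0,-12,52.8,6.5,0.7],[0,0,0,-12,52.8,6.5,0.7],[0,0,0,-12,52.8,6.5,0.7],[0,0,0,-12,52.8,6.5,0.7],[0,0,0,-12,52.8,6.5,0.7]])

```text
clock: 59.58
eef_pos: [498.5, 134.9, 161.0]
orientation: [[-0.993, 0.116, -0.001], [0.116, 0.993, 0.0], [0.001, 0.0, -1.0]]
ft_force: [1.5, -0.8, -0.5]
grip_width: 59.8
finger_force: 0.0
```

Request:
drive_tool(deltas=[[0,0,0,-12,52.8,6.5,0.7],[0,0,0,-12,52.8,6.5,0.7],[0,0,0,0,0,0,0.7],[0,0,0,0,0,0,0.7],[0,0,0,0,0,0,0.7]])

```text
clock: 60.2
eef_pos: [535.3, 232.9, 148.8]
orientation: [[-0.993, 0.119, -0.0], [0.119, 0.993, -0.0], [0.0, -0.0, -1.0]]
ft_force: [0.2, -1.5, 0.8]
grip_width: 59.4
finger_force: 0.0
```

```bash
python3 - <<'E'
from chk import *
import pickle
sp=(497.1,234.4,173.0)
a=np.radians(sp[2]);g=np.array([sp[0]-40*np.cos(a),sp[1]-40*np.sin(a),0])
plan([(g+[0,0,150],down(173),.7,60),(g+[0,0,40],None,.7,35),(g+[0,0,2],None,.7,15)])
k=snap(("scene",));p,f=fit("scraper","",(494.9,236.5,173),k,pad=4);print(p,f)
k,s=pickle.load(open("c5.pkl","rb"));sc,tp=k
for nm,c in(("sc",[sc]),("tp",[tp])):
    for t in(8,10,12):
        best=None
        for off in(-20,-28,-36):
            def gg(q):return 0
            p,f=fit("holder","",[543,-327,-27.3,75,off,t],c,pad=8,step=(2,2,1,2,4,2))
            if best is None or f<best[1]:best=(p,f)
        print(nm,t,np.round(best[0],2),round(best[1],1))
E
```

```text
t 60.2 tcp [535.3 232.9 148.8] z [-0. -0. -1.] w 59.4 F [ 0.2 -1.5  0.8] ff 0.0
1 rows turn [-0.0003, -0.0003, 0.0031] 0.7
1 rows shift [-1.9, -3.2, -1.2] 0.7  -> [536.8, 229.5, 150.0]
4 rows shift [0.0, 0.0, 27.5] 0.7  -> [536.8, 229.5, 40.0]
3 rows shift [0.0, 0.0, 12.7] 0.7  -> [536.8, 229.5, 2.0]
[494.83790113 236.54395435 173.01375476] 120.91883780265589
sc 8 [ 543.04 -326.43  -26.9    74.22  -37.17    9.22] 461.0
sc 10 [ 543.42 -326.43  -26.97   74.6   -36.74   10.39] 461.9
sc 12 [ 543.83 -326.31  -26.81   75.09  -36.32   11.01] 463.8
tp 8 [ 539.11 -329.27  -27.17   76.15  -39.74   13.2 ] 540.8
tp 10 [ 539.03 -329.2   -26.84   75.91  -38.8    14.  ] 541.0
tp 12 [ 539.   -328.72  -26.88   78.73  -40.35   17.02] 551.2
```

Request:
drive_tool(deltas=[[0,0,0.003,-1,-1.5,27,0.7],[0,0,0,0,0,27,0.7],[0,0,0,0,0,27,0.7],[0,0,0,0,0,27,0.7],[0,0,0,0,0,0,0.7]])

```text
clock: 60.88
eef_pos: [534.9, 230.4, 38.9]
orientation: [[-0.992, 0.123, -0.005], [0.123, 0.992, -0.001], [0.004, -0.002, -1.0]]
ft_force: [-0.7, 1.1, -0.6]
grip_width: 59.7
finger_force: 0.0
```

Request:
drive_tool(deltas=[[0,0,0,0,0,0,0.7],[0,0,0,0,0,0,0.7],[0,0,0,0,0,0,0.7]])

```text
clock: 61.25
eef_pos: [537.5, 231.9, 41.9]
orientation: [[-0.993, 0.122, 0.002], [0.122, 0.993, 0.0], [-0.002, 0.001, -1.0]]
ft_force: [0.7, 0.5, -0.6]
grip_width: 59.4
finger_force: 0.0
```

```bash
python3 - <<'E'
from chk import *
sp=(497.1,234.4,173.0)
a=np.radians(sp[2]);g=np.array([sp[0]-40*np.cos(a),sp[1]-40*np.sin(a),0])
plan([(g+[0,0,2],down(173),.7,15)])
k=snap(("scene",));u,v=proj(k[0],sense()["eef_pos"])[0].astype(int)
cv2.imwrite("pics/s1.png",cv2.resize(np.clip(k[0]["img"][v-50:v+40,u-60:u+60]*1.6,0,255).astype(np.uint8),None,fx=5,fy=5,interpolation=cv2.INTER_CUBIC))
E
```

```text
t 61.25 tcp [537.5 231.9  41.9] z [ 0.002  0.    -1.   ] w 59.4 F [ 0.7  0.5 -0.6] ff 0.0
1 rows turn [0.0006, 0.0019, 0.0004] 0.7
3 rows shift [0.1, -0.8, 13.3] 0.7  -> [536.8, 229.5, 2.0]
```

View pics/s1.png

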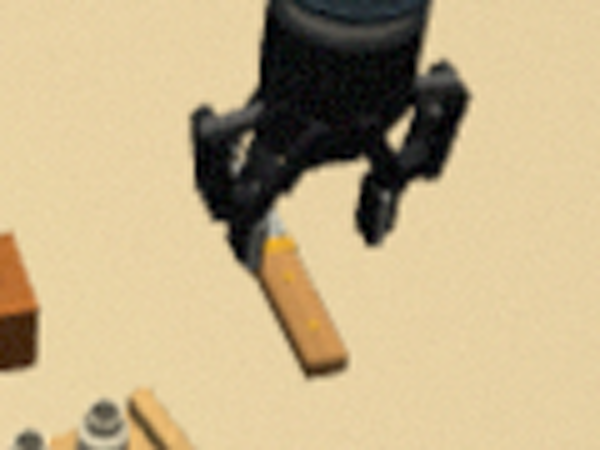

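Request:
drive_tool(deltas=[[0,0,0,0,-2.4,13,0.7],[0,0,0,0,0,13,0.7],[0,0,0,0,0,8,0.7],[0,0,0,0,0,4,0.7],[0,0,0,0,0,0,0.7]])

```text
clock: 61.92
eef_pos: [536.2, 229.4, 2.2]
orientation: [[-0.993, 0.121, -0.001], [0.121, 0.993, -0.0], [0.001, -0.0, -1.0]]
ft_force: [0.5, -1.0, -1.1]
grip_width: 60.0
finger_force: 0.0
```

Request:
drive_tool(deltas=[[0,0,0,0,0,0,0.7],[0,0,0,0,0,0,0.7]])

```text
clock: 62.18
eef_pos: [536.8, 229.5, 3.1]
orientation: [[-0.993, 0.121, 0.001], [0.121, 0.993, 0.0], [-0.001, 0.0, -1.0]]
ft_force: [0.1, 0.1, -1.1]
grip_width: 59.8
finger_force: 0.0
```

Close on the handle, lift, then work out the approach.

Request:
drive_tool(deltas=[[0,0,0,0,0,0,0],[0,0,0,0,0,0,0],[0,0,0,0,0,0,0],[0,0,0,0,0,0,0],[0,0,0,0,0,0,0]])

```text
clock: 62.8
eef_pos: [536.8, 229.5, 3.1]
orientation: [[-0.993, 0.121, 0.001], [0.121, 0.993, 0.0], [-0.001, 0.0, -1.0]]
ft_force: [-0.3, 0.3, 4.9]
grip_width: 22.5
finger_force: 60.2
```

Request:
drive_tool(deltas=[[0,0,0,0,0,0,0],[0,0,0,0,0,-10,0],[0,0,0,0,0,-40,0],[0,0,0,0,0,-50,0],[0,0,0,0,0,-50,0]])

```text
clock: 63.42
eef_pos: [535.8, 229.2, 153.9]
orientation: [[-0.993, 0.122, -0.001], [0.122, 0.993, -0.0], [0.001, -0.0, -1.0]]
ft_force: [1.4, 0.9, -2.7]
grip_width: 22.3
finger_force: 59.4
```

```bash
python3 - <<'E'
from chk import *
T=slotT((545,-328,-26.9,74));print(np.round(T[:3,:3],3))
k=snap();sc=k[0];C=-sc["R"].T@sc["t"];print("cam",C.round());d=np.array([545,-328,74])-C;d/=np.linalg.norm(d);print("ray in slot frame",np.round(T[:3,:3].T@d,3))
plan([])
u,v=proj(sc,sense()["eef_pos"])[0].astype(int)
cv2.imwrite("pics/s2.png",cv2.resize(np.clip(sc["img"][v-50:v+40,u-60:u+60]*1.6,0,255).astype(np.uint8),None,fx=4,fy=4,interpolation=cv2.INTER_CUBIC))
E
```

```text
[[-0.731 -0.452 -0.512]
 [ 0.371 -0.892  0.26 ]
 [-0.574 -0.     0.819]]
cam [1271. -288.  948.]
ray in slot frame [ 0.894  0.32  -0.312]
t 63.52 tcp [540.3 230.3 159.5] z [ 0.011  0.002 -1.   ] w 22.4 F [ 1.  -0.6 -1. ] ff 59.5
```

View pics/s2.png

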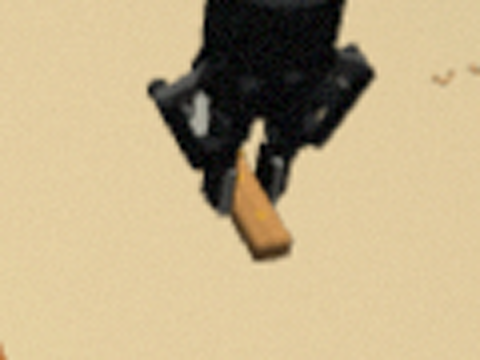

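```bash
cat > slot.py <<'E'
from chk import *
M0=np.array([546,-328.2,74.5]);T=slotT((*M0[:2],-26.9,M0[2]));X,Y,Z=T[:3,:3].T
RS=np.c_[X,-Y,-Z]
def tcp(sx,sy,sz,dx=40):  # shoulder at (sx,sy,sz) of the estimated slot
    return M0+(sx-dx)*X+sy*Y+(sz-4.9)*Z
def where():
    s=sense();d=s["eef_pos"]-M0;R=s["orientation"]
    v=Ro.from_matrix(RS.T@R).as_rotvec()
    print("shoulder in slot est",np.round([d@X+40,d@Y,d@Z+4.9],2),"rot err mrad",np.round(v*1e3,1),"F slot",np.round(np.array([X,Y,Z])@s["ft_force"],1),"w",round(s["grip_width"],1))
E
python3 - <<'E'
from slot import *
print(tcp(-95,0,38),tcp(0,0,0))
plan([(tcp(-95,0,38)+[0,0,60],None,0,58),(None,RS,0,50),(tcp(-95,0,38),None,0,30)])
print(np.round(RS,3))
E
```

```text
[ 627.68878386 -369.6430854   179.04675157] [ 577.72712962 -344.29609153   93.42921244]
t 63.52 tcp [540.3 230.3 159.5] z [ 0.011  0.002 -1.   ] w 22.4 F [ 1.  -0.6 -1. ] ff 59.5
11 rows shift [-14.6, -53.1, -7.3] 0  -> [627.7, -369.6, 239.0]
4 rows turn [0.0278, -0.1487, 0.0838] 0
2 rows shift [17.2, -0.0, 24.6] 0  -> [627.7, -369.6, 179.0]
[[-0.731  0.452  0.512]
 [ 0.371  0.892 -0.26 ]
 [-0.574  0.    -0.819]]
```

Request:
drive_tool(deltas=[[0,0,0,-14.6,-53.1,-7.3,0],[0,0,0,-14.6,-53.1,-7.3,0],[0,0,0,-14.6,-53.1,-7.3,0],[0,0,0,-14.6,-53.1,-7.3,0],[0,0,0,-14.6,-53.1,-7.3,0]])

```text
clock: 64.15
eef_pos: [576.0, -44.6, 188.5]
orientation: [[-0.993, 0.121, -0.001], [0.121, 0.993, 0.0], [0.001, 0.0, -1.0]]
ft_force: [-0.7, 0.4, -0.5]
grip_width: 22.1
finger_force: 59.5
```

Request:
drive_tool(deltas=[[0,0,0,-14.6,-53.1,-7.3,0],[0,0,0,-14.6,-53.1,-7.3,0],[0,0,0,-14.6,-53.1,-7.3,0],[0,0,0,-14.6,-53.1,-7.3,0],[0,0,0,-14.6,-53.1,-7.3,0]])

```text
clock: 64.78
eef_pos: [616.4, -316.8, 224.6]
orientation: [[-0.993, 0.122, -0.002], [0.122, 0.993, 0.001], [0.002, 0.001, -1.0]]
ft_force: [-0.4, -0.4, -1.4]
grip_width: 22.1
finger_force: 59.5
```

Request:
drive_tool(deltas=[[0,0,0,-14.6,-53.1,-7.3,0],[0.0278,-0.1487,0.0838,0,0,0,0],[0.0278,-0.1487,0.0838,0,0,0,0],[0.0278,-0.1487,0.0838,0,0,0,0],[0.0278,-0.1487,0.0838,0,0,0,0]])

```text
clock: 65.4
eef_pos: [623.9, -369.9, 232.1]
orientation: [[-0.733, 0.456, 0.504], [0.372, 0.89, -0.264], [-0.569, -0.006, -0.822]]
ft_force: [0.6, -0.6, -2.5]
grip_width: 22.2
finger_force: 59.6
```

Request:
drive_tool(deltas=[[0,0,0,0,0,0,0],[0,0,0,0,0,0,0],[0,0,0,0,0,0,0],[0,0,0,0,0,0,0]])

```text
clock: 65.9
eef_pos: [625.9, -370.6, 233.9]
orientation: [[-0.737, 0.452, 0.503], [0.369, 0.892, -0.262], [-0.567, -0.007, -0.824]]
ft_force: [-1.8, 0.3, -1.9]
grip_width: 22.3
finger_force: 59.6
```

```bash
python3 - <<'E'
from slot import *
where();plan([(tcp(-95,0,38),RS,0,30)])
E
```

```text
shoulder in slot est [-125.49    1.73   83.6 ] rot err mrad [ 5.8  8.1 -4.6] F slot [ 2.5  0.6 -0.6] w 22.3
t 65.9 tcp [ 625.9 -370.6  233.9] z [ 0.503 -0.262 -0.824] w 22.3 F [-1.8  0.3 -1.9] ff 59.6
1 rows turn [-0.0058, -0.0081, 0.0046] 0
2 rows shift [15.2, 0.9, 22.8] 0  -> [627.7, -369.6, 179.0]
```

Request:
drive_tool(deltas=[[-0.0058,-0.0081,0.0046,0,0,0,0],[0,0,0,15.2,0.9,22.8,0],[0,0,0,15.2,0.9,22.8,0],[0,0,0,0,0,0,0],[0,0,0,0,0,0,0]])

```text
clock: 66.53
eef_pos: [627.4, -369.4, 179.5]
orientation: [[-0.73, 0.453, 0.512], [0.371, 0.891, -0.26], [-0.574, 0.0, -0.819]]
ft_force: [0.0, -0.8, -1.3]
grip_width: 22.4
finger_force: 59.5
```

Request:
drive_tool(deltas=[[0,0,0,0,0,0,0],[0,0,0,0,0,0,0]])

```text
clock: 66.78
eef_pos: [627.3, -369.2, 179.7]
orientation: [[-0.73, 0.453, 0.512], [0.371, 0.892, -0.26], [-0.575, 0.0, -0.818]]
ft_force: [0.6, 0.1, -1.3]
grip_width: 22.6
finger_force: 59.5
```

```bash
cat >> slot.py <<'E'
def held_parts(s,off=(0,0,0),dx=40):
    R=s["orientation"];H=np.eye(4);H[:3,:3]=np.c_[R[:,0],-R[:,1],-R[:,2]];H[:3,3]=s["eef_pos"]+R@np.array([dx,0,-4.9])+np.array(off)
    H2=H.copy();H2[:3,3]=H[:3,3]-H[:3,:3]@[0,0,8]
    Bl=[(k,v,"bl%d"%l,c) for k,v,l,c in box(0,66,-14,14,6,10,H2)]
    return Bl,box(-90,0,-12,12,0,16,H2)
def blade_fit(cam,s,n=3):
    """apparent minus expected pixel shift of the blade, from its outline"""
    Bl,Ha=held_parts(s)
    q=proj(cam,np.vstack([b[1] for b in Bl]));a=np.floor(q.min(0)-7).astype(int);b=np.ceil(q.max(0)+7).astype(int)
    roi=(a[0],a[1],b[0],b[1])
    cam["_big"]=cv2.resize(cam["img"][a[1]:b[1],a[0]:b[0]].astype(np.float32),None,fx=SS,fy=SS,interpolation=cv2.INTER_LINEAR).astype(float)
    r=cam["R"].T[:,0],cam["R"].T[:,1]
    def g(d):
        o=d[0]*r[0]+d[1]*r[1];B,H=held_parts(s,o);return cost(cam,B+H,roi)[0]
    best=min((minimize(g,[i,j],method="Nelder-Mead",options=dict(initial_simplex=[[i,j],[i+3,j],[i,j+3]],xatol=.02,fatol=1e-3)) for i in(-5,0,5) for j in(-5,0,5)),key=lambda z:z.fun)
    return best.x,best.fun,roi
E
python3 - <<'E'
from slot import *
import pickle
where();k=snap();s=sense();pickle.dump((k,s),open("c6.pkl","wb"))
for i in(0,1):print(blade_fit(k[i],s))
sc=k[0]
# expected shift for known bias (-2.9,1.7,0) in camera axes
for i in(0,1):print("bias in cam",i,np.round((k[i]["R"]@np.array([[-2.9,1.7,0],[-2.4,-1.7,0]][i]))[:2],2))
print("X,Y,Z of slot in scene cam px-plane",np.round(sc["R"]@np.c_[X,Y,Z],2)[:2])
plan([(tcp(-51,0,30),RS,0,20)])
E
```

```text
shoulder in slot est [-94.94  -0.18  38.83] rot err mrad [ 0.3 -1.3  0.5] F slot [ 0.4 -0.3 -1.4] w 22.6
(array([-1.4172821 , -2.51480103]), np.float64(3791.399415176536), (np.int64(125), np.int64(242), np.int64(164), np.int64(269)))
(array([-31.23906402,  26.63097889]), np.float64(2716.319317065811), (np.int64(381), np.int64(148), np.int64(417), np.int64(187)))
bias in cam 0 [ 0.53 -2.41]
bias in cam 1 [1.69 2.37]
X,Y,Z of slot in scene cam px-plane [[ 0.09 -1.    0.04]
 [-0.2  -0.06 -0.98]]
t 66.88 tcp [ 627.1 -369.   179. ] z [ 0.512 -0.26  -0.819] w 22.3 F [-0.2  0.1 -0.3] ff 59.5
3 rows shift [14.4, -0.1, 2.8] 0  -> [599.6, -355.4, 147.3]
```

Request:
drive_tool(deltas=[[0,0,0,14.6,0,3,0],[0,0,0,14.6,0,3,0],[0,0,0,14.6,0,2.5,0],[0,0,0,0,0,0,0],[0,0,0,0,0,0,0]])

```text
clock: 67.5
eef_pos: [599.4, -355.1, 146.5]
orientation: [[-0.73, 0.453, 0.512], [0.371, 0.891, -0.26], [-0.574, 0.0, -0.819]]
ft_force: [-0.4, -0.5, -1.4]
grip_width: 22.4
finger_force: 59.6
```

Request:
drive_tool(deltas=[[0,0,0,0,0,2,0],[0,0,0,0,0,1,0],[0,0,0,0,0,1,0],[0,0,0,0,0,1,0],[0,0,0,0,0,0,0]])

```text
clock: 68.12
eef_pos: [601.8, -356.0, 141.9]
orientation: [[-0.731, 0.453, 0.511], [0.372, 0.892, -0.259], [-0.573, 0.001, -0.82]]
ft_force: [0.4, -1.3, -2.2]
grip_width: 22.7
finger_force: 59.6
```

```bash
python3 -c "
from slot import *
where()"
```

```text
shoulder in slot est [-49.69  -0.47  24.39] rot err mrad [-0.3  0.8  0.9] F slot [ 0.5  1.  -2.3] w 22.7
```

Request:
drive_tool(deltas=[[0,0,0,0,0,1,0],[0,0,0,0,0,1,0],[0,0,0,0,0,0,0]])

```text
clock: 68.5
eef_pos: [602.7, -356.5, 140.3]
orientation: [[-0.731, 0.453, 0.511], [0.372, 0.891, -0.259], [-0.573, 0.001, -0.82]]
ft_force: [-0.1, -0.1, -0.6]
grip_width: 22.3
finger_force: 59.6
```

Request:
drive_tool(deltas=[[0,0,0,0,0,1,0],[0,0,0,0,0,1,0],[0,0,0,0,0,0,0]])

```text
clock: 68.88
eef_pos: [603.8, -357.0, 138.7]
orientation: [[-0.73, 0.453, 0.511], [0.372, 0.892, -0.259], [-0.573, 0.001, -0.82]]
ft_force: [-0.5, 0.8, -1.8]
grip_width: 22.4
finger_force: 59.6
```

Request:
drive_tool(deltas=[[0,0,0,0,0,1,0],[0,0,0,0,0,1,0],[0,0,0,0,0,0,0]])

```text
clock: 69.25
eef_pos: [604.8, -357.6, 137.2]
orientation: [[-0.73, 0.453, 0.511], [0.371, 0.892, -0.259], [-0.573, 0.001, -0.819]]
ft_force: [-2.6, 1.0, 1.4]
grip_width: 22.3
finger_force: 60.0
```

```bash
python3 -c "
from slot import *
where()"
```

```text
shoulder in slot est [-49.87  -0.41  18.56] rot err mrad [-0.2  0.6  0.8] F slot [1.4 0.2 2.8] w 22.3
```

Request:
drive_tool(deltas=[[0,0,0,0,0,-1.6,0],[0,0,0,0,0,0,0],[0,0,0,0,0,0,0]])

```text
clock: 69.62
eef_pos: [603.9, -357.1, 138.3]
orientation: [[-0.73, 0.453, 0.511], [0.372, 0.891, -0.259], [-0.573, 0.001, -0.82]]
ft_force: [-0.1, 0.1, -0.4]
grip_width: 22.2
finger_force: 59.6
```

Request:
drive_tool(deltas=[[0,0,0,0,0,0.4,0],[0,0,0,0,0,0,0]])

```text
clock: 69.88
eef_pos: [604.2, -357.2, 138.0]
orientation: [[-0.731, 0.453, 0.511], [0.372, 0.892, -0.259], [-0.573, 0.001, -0.82]]
ft_force: [0.2, -0.7, -0.7]
grip_width: 22.7
finger_force: 59.6
```

Request:
drive_tool(deltas=[[0,0,0,0,0,0.4,0],[0,0,0,0,0,0,0]])

```text
clock: 70.12
eef_pos: [604.4, -357.3, 137.7]
orientation: [[-0.731, 0.453, 0.511], [0.371, 0.892, -0.259], [-0.573, 0.001, -0.82]]
ft_force: [-1.2, 0.6, -0.2]
grip_width: 22.1
finger_force: 59.7
```

Request:
drive_tool(deltas=[[0,0,0,0,0,0.4,0],[0,0,0,0,0,0,0]])

```text
clock: 70.38
eef_pos: [604.6, -357.4, 137.4]
orientation: [[-0.731, 0.453, 0.511], [0.372, 0.892, -0.259], [-0.573, 0.001, -0.82]]
ft_force: [-1.7, 0.5, 0.9]
grip_width: 22.2
finger_force: 59.8
```

Request:
drive_tool(deltas=[[0,0,0,0,0,0.4,0],[0,0,0,0,0,0,0]])

```text
clock: 70.62
eef_pos: [604.8, -357.6, 137.1]
orientation: [[-0.731, 0.453, 0.511], [0.372, 0.892, -0.259], [-0.573, 0.001, -0.82]]
ft_force: [-2.0, 0.6, 1.5]
grip_width: 22.1
finger_force: 60.0
```

Request:
drive_tool(deltas=[[0,0,0,0,0,0.4,0],[0,0,0,0,0,0,0]])

```text
clock: 70.88
eef_pos: [605.0, -357.6, 136.8]
orientation: [[-0.731, 0.453, 0.511], [0.372, 0.892, -0.259], [-0.573, 0.001, -0.82]]
ft_force: [-2.8, 1.0, 2.3]
grip_width: 22.6
finger_force: 60.1
```

```bash
python3 -c "
from slot import *
where()
for e,f in(([0,0,0],[0,0,0]),):pass
"
```

```text
shoulder in slot est [-49.73  -0.43  18.1 ] rot err mrad [-0.2  0.7  0.8] F slot [1.1 0.3 3.6] w 22.6
```

Request:
drive_tool(deltas=[[0,0,0,0,0,-12,0],[0,0,0,0,30,0,0],[0,0,0,0,26,0,0],[0,0,0,0,0,0,0],[0,0,0,0,0,15,0]])

```text
clock: 71.5
eef_pos: [632.7, -309.4, 135.8]
orientation: [[-0.729, 0.453, 0.513], [0.37, 0.892, -0.261], [-0.576, -0.0, -0.818]]
ft_force: [0.7, -0.6, -1.1]
grip_width: 22.6
finger_force: 59.6
```

Request:
drive_tool(deltas=[[0,0,0,0,0,15,0],[0,0,0,0,0,0,0],[0,0,0,0,0,0,0],[0,0,0,0,0,0,0]])

```text
clock: 72.0
eef_pos: [639.6, -312.7, 122.3]
orientation: [[-0.73, 0.453, 0.511], [0.372, 0.891, -0.259], [-0.573, 0.001, -0.819]]
ft_force: [0.4, -0.4, -1.4]
grip_width: 21.9
finger_force: 59.6
```

```bash
python3 -c "
from slot import *
where()"
```

```text
shoulder in slot est [-50.04 -56.22   0.22] rot err mrad [0.  0.3 1. ] F slot [ 0.4  0.1 -1.5] w 21.9
```

Request:
drive_tool(deltas=[[0,0,0,0,-4,0,0],[0,0,0,0,-3,0,0],[0,0,0,0,0,0,0],[0,0,0,0,0,0,0]])

```text
clock: 72.5
eef_pos: [636.4, -318.7, 122.1]
orientation: [[-0.73, 0.453, 0.511], [0.372, 0.891, -0.259], [-0.573, 0.001, -0.819]]
ft_force: [-0.4, 0.6, -1.0]
grip_width: 22.4
finger_force: 59.6
```

Request:
drive_tool(deltas=[[0,0,0,0,-1,0,0],[0,0,0,0,0,0,0]])

```text
clock: 72.75
eef_pos: [636.0, -319.5, 122.0]
orientation: [[-0.731, 0.453, 0.511], [0.372, 0.892, -0.259], [-0.573, 0.001, -0.82]]
ft_force: [-0.1, -0.6, -1.7]
grip_width: 22.3
finger_force: 59.6
```

Request:
drive_tool(deltas=[[0,0,0,0,-1,0,0],[0,0,0,0,0,0,0]])

```text
clock: 73.0
eef_pos: [635.5, -320.5, 122.1]
orientation: [[-0.73, 0.453, 0.511], [0.372, 0.891, -0.259], [-0.573, 0.001, -0.82]]
ft_force: [0.0, -0.7, -1.2]
grip_width: 22.2
finger_force: 59.6
```

Request:
drive_tool(deltas=[[0,0,0,0,-1,0,0],[0,0,0,0,0,0,0]])

```text
clock: 73.25
eef_pos: [635.0, -321.4, 122.1]
orientation: [[-0.73, 0.453, 0.511], [0.372, 0.891, -0.259], [-0.573, 0.001, -0.819]]
ft_force: [-0.6, 0.1, -1.1]
grip_width: 22.4
finger_force: 59.6
```

```bash
python3 -c "
from slot import *
where()"
```

```text
shoulder in slot est [-49.81 -46.35   0.08] rot err mrad [-0.1  0.6  1. ] F slot [ 1.1  0.2 -0.5] w 22.4
```

Request:
drive_tool(deltas=[[0,0,0,0,-0.8,0,0],[0,0,0,0,0,0,0]])

```text
clock: 73.5
eef_pos: [634.7, -322.1, 122.1]
orientation: [[-0.73, 0.453, 0.511], [0.372, 0.891, -0.259], [-0.573, 0.001, -0.82]]
ft_force: [-0.2, 0.2, -1.7]
grip_width: 22.5
finger_force: 59.6
```

Request:
drive_tool(deltas=[[0,0,0,0,-0.8,0,0],[0,0,0,0,0,0,0]])

```text
clock: 73.75
eef_pos: [634.3, -322.8, 122.1]
orientation: [[-0.73, 0.453, 0.511], [0.372, 0.891, -0.259], [-0.573, 0.001, -0.819]]
ft_force: [1.2, 0.4, -0.9]
grip_width: 22.1
finger_force: 59.6
```

Request:
drive_tool(deltas=[[0,0,0,0,-0.8,0,0],[0,0,0,0,0,0,0]])

```text
clock: 74.0
eef_pos: [634.0, -323.5, 122.1]
orientation: [[-0.73, 0.453, 0.511], [0.372, 0.891, -0.259], [-0.573, 0.001, -0.819]]
ft_force: [-0.2, -0.6, -1.7]
grip_width: 22.6
finger_force: 59.6
```

Request:
drive_tool(deltas=[[0,0,0,0,-0.8,0,0],[0,0,0,0,0,0,0]])

```text
clock: 74.25
eef_pos: [633.6, -324.2, 122.1]
orientation: [[-0.73, 0.453, 0.511], [0.372, 0.891, -0.259], [-0.573, 0.001, -0.82]]
ft_force: [-0.4, 0.4, -0.7]
grip_width: 22.3
finger_force: 59.6
```

```bash
python3 -c "
from slot import *
where()"
```

```text
shoulder in slot est [-49.79 -43.16   0.08] rot err mrad [-0.1  0.6  0.9] F slot [ 0.8 -0.1 -0.3] w 22.3
```

Request:
drive_tool(deltas=[[0,0,0,0,-0.8,0,0],[0,0,0,0,0,0,0]])

```text
clock: 74.5
eef_pos: [633.2, -325.0, 122.1]
orientation: [[-0.73, 0.453, 0.511], [0.372, 0.891, -0.259], [-0.573, 0.001, -0.819]]
ft_force: [-0.8, -0.1, 0.3]
grip_width: 22.5
finger_force: 59.6
```

Request:
drive_tool(deltas=[[0,0,0,0,-0.8,0,0],[0,0,0,0,0,0,0]])

```text
clock: 74.75
eef_pos: [632.9, -325.7, 122.1]
orientation: [[-0.73, 0.453, 0.511], [0.372, 0.891, -0.259], [-0.573, 0.001, -0.82]]
ft_force: [-1.0, 1.1, -2.1]
grip_width: 22.3
finger_force: 59.6
```

Request:
drive_tool(deltas=[[0,0,0,0,-0.8,0,0],[0,0,0,0,0,0,0]])

```text
clock: 75.0
eef_pos: [632.5, -326.3, 122.0]
orientation: [[-0.73, 0.453, 0.511], [0.372, 0.892, -0.259], [-0.573, 0.001, -0.82]]
ft_force: [0.0, 0.2, -0.8]
grip_width: 22.2
finger_force: 59.6
```

Request:
drive_tool(deltas=[[0,0,0,0,-0.8,0,0],[0,0,0,0,0,0,0]])

```text
clock: 75.25
eef_pos: [632.3, -326.8, 122.1]
orientation: [[-0.73, 0.453, 0.511], [0.372, 0.891, -0.259], [-0.573, 0.001, -0.82]]
ft_force: [2.2, 2.5, -0.9]
grip_width: 22.4
finger_force: 59.6
```

```bash
python3 -c "
from slot import *
where()"
```

```text
shoulder in slot est [-49.83 -40.3    0.11] rot err mrad [-0.6  0.6  1.3] F slot [-0.2 -3.2 -1.2] w 22.4
```

Request:
drive_tool(deltas=[[0,0,0,0,3,0,0],[0,0,0,0,0,-15,0],[0,0,0,0,0,-17,0],[0,0,0,0,-27,0,0],[0,0,0,0,-27,0,0]])

```text
clock: 75.88
eef_pos: [592.5, -364.5, 149.8]
orientation: [[-0.73, 0.452, 0.512], [0.37, 0.892, -0.26], [-0.574, -0.0, -0.819]]
ft_force: [0.0, -1.4, -0.7]
grip_width: 22.2
finger_force: 59.6
```

Request:
drive_tool(deltas=[[0,0,0,0,-27,0,0],[0,0,0,0,-21,0,0],[0,0,0,0,0,0,0],[0,0,0,0,0,16,0],[0,0,0,0,0,16,0]])

```text
clock: 76.5
eef_pos: [587.8, -414.7, 122.5]
orientation: [[-0.73, 0.452, 0.512], [0.371, 0.892, -0.259], [-0.574, 0.0, -0.819]]
ft_force: [0.4, 0.0, -2.1]
grip_width: 22.7
finger_force: 59.6
```

Request:
drive_tool(deltas=[[0,0,0,0,0,0,0],[0,0,0,0,0,0,0],[0,0,0,0,4,0,0],[0,0,0,0,3,0,0],[0,0,0,0,0,0,0]])

```text
clock: 77.12
eef_pos: [590.7, -408.7, 122.3]
orientation: [[-0.731, 0.453, 0.511], [0.371, 0.892, -0.259], [-0.573, 0.001, -0.819]]
ft_force: [0.4, 0.5, -1.5]
grip_width: 22.6
finger_force: 59.6
```

```bash
python3 -c "
from slot import *
where()"
```

```text
shoulder in slot est [-49.85  51.57   0.31] rot err mrad [-0.4  0.4  0.4] F slot [ 0.8 -0.7 -1.3] w 22.6
```

Request:
drive_tool(deltas=[[0,0,0,0,1,0,0],[0,0,0,0,1,0,0],[0,0,0,0,0,0,0]])

```text
clock: 77.5
eef_pos: [591.4, -407.2, 121.9]
orientation: [[-0.73, 0.453, 0.511], [0.372, 0.892, -0.259], [-0.573, 0.001, -0.82]]
ft_force: [-1.0, 0.5, -1.4]
grip_width: 22.4
finger_force: 59.6
```

Request:
drive_tool(deltas=[[0,0,0,0,0.8,0,0],[0,0,0,0,0,0,0]])

```text
clock: 77.75
eef_pos: [591.8, -406.5, 122.0]
orientation: [[-0.73, 0.453, 0.511], [0.372, 0.892, -0.259], [-0.573, 0.001, -0.82]]
ft_force: [0.5, 0.2, -1.2]
grip_width: 22.3
finger_force: 59.6
```

Request:
drive_tool(deltas=[[0,0,0,0,0.8,0,0],[0,0,0,0,0,0,0]])

```text
clock: 78.0
eef_pos: [592.1, -405.8, 122.0]
orientation: [[-0.73, 0.453, 0.511], [0.372, 0.892, -0.259], [-0.573, 0.001, -0.82]]
ft_force: [0.5, 0.0, -1.1]
grip_width: 22.4
finger_force: 59.6
```

Request:
drive_tool(deltas=[[0,0,0,0,0.8,0,0],[0,0,0,0,0,0,0]])

```text
clock: 78.25
eef_pos: [592.5, -405.0, 122.0]
orientation: [[-0.731, 0.453, 0.511], [0.372, 0.892, -0.259], [-0.573, 0.001, -0.82]]
ft_force: [-0.4, 0.1, -1.8]
grip_width: 22.1
finger_force: 59.6
```

```bash
python3 -c "
from slot import *
where()"
```

```text
shoulder in slot est [-49.66  47.48   0.06] rot err mrad [-0.2  0.7  0.8] F slot [ 1.3  0.1 -1.2] w 22.1
```

Request:
drive_tool(deltas=[[0,0,0,0,0.8,0,0],[0,0,0,0,0,0,0]])

```text
clock: 78.5
eef_pos: [592.8, -404.6, 122.1]
orientation: [[-0.73, 0.453, 0.511], [0.371, 0.892, -0.259], [-0.573, 0.0, -0.819]]
ft_force: [-0.5, -0.8, -1.3]
grip_width: 22.5
finger_force: 59.6
```

Request:
drive_tool(deltas=[[0,0,0,0,0.8,0,0],[0,0,0,0,0,0,0]])

```text
clock: 78.75
eef_pos: [593.0, -404.2, 122.1]
orientation: [[-0.731, 0.453, 0.511], [0.371, 0.891, -0.26], [-0.573, -0.0, -0.819]]
ft_force: [-2.5, -2.7, -1.2]
grip_width: 22.5
finger_force: 59.6
```

Request:
drive_tool(deltas=[[0,0,0,0,0.8,0,0],[0,0,0,0,0,0,0]])

```text
clock: 79.0
eef_pos: [593.3, -403.8, 122.2]
orientation: [[-0.731, 0.453, 0.511], [0.371, 0.891, -0.261], [-0.573, -0.001, -0.819]]
ft_force: [-3.1, -4.0, -2.5]
grip_width: 22.4
finger_force: 59.7
```

Request:
drive_tool(deltas=[[0,0,0,0,0.8,0,0],[0,0,0,0,0,0,0]])

```text
clock: 79.25
eef_pos: [593.5, -403.5, 122.2]
orientation: [[-0.731, 0.453, 0.511], [0.37, 0.891, -0.261], [-0.574, -0.002, -0.819]]
ft_force: [-5.2, -5.5, -2.6]
grip_width: 22.2
finger_force: 59.8
```

```bash
python3 -c "
from slot import *
where()"
```

```text
shoulder in slot est [-49.94  45.64   0.17] rot err mrad [ 1.9  0.  -0.4] F slot [ 3.2  7.3 -0.9] w 22.2
```

Request:
drive_tool(deltas=[[0,0,0,0,-3,0,0],[0,0,0,0,0,-16,0],[0,0,0,0,0,-16,0],[0,0,0,-18,0,0,0],[0,0,0,-18,0,0,0]])

```text
clock: 79.88
eef_pos: [602.9, -409.4, 169.2]
orientation: [[-0.73, 0.453, 0.511], [0.373, 0.891, -0.258], [-0.573, 0.002, -0.82]]
ft_force: [-0.3, 0.1, -1.3]
grip_width: 22.5
finger_force: 59.7
```

Request:
drive_tool(deltas=[[0,0,0,0,22.7,0,0],[0,0,0,0,22.7,0,0],[0,0,0,0,0,16,0],[0,0,0,0,0,16,0],[0,0,0,0,0,0,0]])

```text
clock: 80.5
eef_pos: [639.3, -376.6, 141.0]
orientation: [[-0.732, 0.453, 0.51], [0.373, 0.892, -0.256], [-0.571, 0.003, -0.821]]
ft_force: [-0.7, -0.0, -0.8]
grip_width: 22.6
finger_force: 59.6
```

Request:
drive_tool(deltas=[[0,0,0,0,0,0,0],[0,0,0,0,0,0,0],[0,0,0,0,0,0,0]])

```text
clock: 80.88
eef_pos: [639.5, -378.0, 143.4]
orientation: [[-0.73, 0.453, 0.512], [0.371, 0.891, -0.26], [-0.574, 0.0, -0.819]]
ft_force: [-0.3, -0.1, -0.4]
grip_width: 22.5
finger_force: 59.6
```

```bash
python3 - <<'E'
from slot import *
import pickle
where();plan([(tcp(-86,3.25,-.6),RS,0,20)])
k=snap();pickle.dump((k,sense()),open("c7.pkl","wb"))
E
```

```text
shoulder in slot est [-86.23   2.16   0.56] rot err mrad [ 0.1 -0.2  0.9] F slot [ 0.4  0.2 -0.2] w 22.5
t 80.88 tcp [ 639.5 -378.   143.4] z [ 0.512 -0.26  -0.819] w 22.5 F [-0.3 -0.1 -0.4] ff 59.6
1 rows shift [0.2, -1.1, 1.2] 0  -> [639.4, -379.2, 142.3]
```

Request:
drive_tool(deltas=[[0,0,0,0,-1.1,1.2,0],[0,0,0,8,0,0,0],[0,0,0,8,0,0,0],[0,0,0,0,0,0,0],[0,0,0,0,0,0,0]])

```text
clock: 81.6
eef_pos: [627.9, -373.3, 132.6]
orientation: [[-0.73, 0.453, 0.511], [0.372, 0.891, -0.259], [-0.573, 0.001, -0.819]]
ft_force: [-0.6, 0.3, -2.1]
grip_width: 22.4
finger_force: 59.6
```

```bash
python3 -c "
from slot import *
where();plan([(tcp(-70,3.25,-.6),RS,0,20)])"
```

```text
shoulder in slot est [-69.84   3.17  -1.09] rot err mrad [-0.   0.4  1. ] F slot [ 1.7  0.  -1.3] w 22.4
t 81.6 tcp [ 627.9 -373.3  132.6] z [ 0.511 -0.259 -0.819] w 22.4 F [-0.6  0.3 -2.1] ff 59.6
1 rows shift [-0.2, -0.1, -0.5] 0  -> [627.7, -373.3, 133.1]
```

Request:
drive_tool(deltas=[[0,0,0,0,0,-0.4,0],[0,0,0,2,0,0,0],[0,0,0,2,0,0,0],[0,0,0,0,0,0,0]])

```text
clock: 82.1
eef_pos: [624.5, -371.4, 130.2]
orientation: [[-0.731, 0.453, 0.511], [0.372, 0.892, -0.259], [-0.573, 0.001, -0.82]]
ft_force: [0.6, 0.3, -1.1]
grip_width: 22.5
finger_force: 59.6
```

Request:
drive_tool(deltas=[[0,0,0,2,0,0,0],[0,0,0,2,0,0,0],[0,0,0,0,0,0,0]])

```text
clock: 82.48
eef_pos: [621.6, -370.0, 128.0]
orientation: [[-0.731, 0.453, 0.511], [0.372, 0.891, -0.259], [-0.573, 0.001, -0.82]]
ft_force: [0.4, 0.2, -1.9]
grip_width: 22.3
finger_force: 59.6
```

Request:
drive_tool(deltas=[[0,0,0,2,0,0,0],[0,0,0,1,0,0,0],[0,0,0,0,0,0,0]])

```text
clock: 82.85
eef_pos: [619.5, -369.0, 126.4]
orientation: [[-0.731, 0.453, 0.511], [0.372, 0.892, -0.259], [-0.573, 0.001, -0.82]]
ft_force: [0.5, -0.6, -2.1]
grip_width: 22.7
finger_force: 59.6
```

```bash
python3 -c "
from slot import *
where()"
```

```text
shoulder in slot est [-58.61   3.07  -0.74] rot err mrad [-0.2  0.8  0.9] F slot [ 0.6  0.3 -2.1] w 22.7
```

Request:
drive_tool(deltas=[[0,0,0,2,0,0,0],[0,0,0,2,0,0,0],[0,0,0,0,0,0,0]])

```text
clock: 83.22
eef_pos: [616.5, -367.3, 124.0]
orientation: [[-0.731, 0.453, 0.511], [0.372, 0.891, -0.259], [-0.573, 0.001, -0.82]]
ft_force: [-0.1, -0.7, -1.6]
grip_width: 22.4
finger_force: 59.6
```

Request:
drive_tool(deltas=[[0,0,0,2,0,0,0],[0,0,0,2,0,0,0],[0,0,0,0,0,0,0]])

```text
clock: 83.6
eef_pos: [613.6, -365.9, 121.7]
orientation: [[-0.731, 0.453, 0.511], [0.372, 0.891, -0.259], [-0.573, 0.001, -0.82]]
ft_force: [0.5, 0.4, -0.6]
grip_width: 22.4
finger_force: 59.6
```

Request:
drive_tool(deltas=[[0,0,0,2,0,0,0],[0,0,0,2,0,0,0],[0,0,0,0,0,0,0]])

```text
clock: 83.98
eef_pos: [610.7, -364.4, 119.4]
orientation: [[-0.731, 0.453, 0.511], [0.372, 0.892, -0.259], [-0.573, 0.001, -0.82]]
ft_force: [0.7, 0.0, -0.7]
grip_width: 22.4
finger_force: 59.6
```

```bash
python3 -c "
from slot import *
where()"
```

```text
shoulder in slot est [-46.41   3.03  -0.77] rot err mrad [-0.2  1.   0.9] F slot [-0.1 -0.3 -0.9] w 22.4
```

Request:
drive_tool(deltas=[[0,0,0,3,0,0,0],[0,0,0,3,0,0,0],[0,0,0,3,0,0,0],[0,0,0,0,0,0,0]])

```text
clock: 84.48
eef_pos: [604.0, -361.0, 114.1]
orientation: [[-0.731, 0.453, 0.511], [0.372, 0.891, -0.259], [-0.573, 0.001, -0.82]]
ft_force: [0.3, 0.8, -0.6]
grip_width: 22.4
finger_force: 59.6
```

Request:
drive_tool(deltas=[[0,0,0,3,0,0,0],[0,0,0,3,0,0,0],[0,0,0,3,0,0,0],[0,0,0,0,0,0,0]])

```text
clock: 84.98
eef_pos: [597.4, -357.6, 109.0]
orientation: [[-0.731, 0.453, 0.511], [0.372, 0.892, -0.259], [-0.573, 0.001, -0.82]]
ft_force: [0.1, 0.4, -1.1]
grip_width: 22.2
finger_force: 59.6
```

Request:
drive_tool(deltas=[[0,0,0,3,0,0,0],[0,0,0,3,0,0,0],[0,0,0,3,0,0,0],[0,0,0,0,0,0,0]])

```text
clock: 85.48
eef_pos: [590.8, -354.3, 103.8]
orientation: [[-0.731, 0.453, 0.511], [0.372, 0.891, -0.259], [-0.573, 0.001, -0.82]]
ft_force: [-0.1, 0.4, -1.0]
grip_width: 22.5
finger_force: 59.6
```

```bash
python3 -c "
from slot import *
where()"
```

```text
shoulder in slot est [-19.25   2.98  -0.77] rot err mrad [-0.3  1.2  1. ] F slot [ 0.8 -0.3 -0.7] w 22.5
```

Request:
drive_tool(deltas=[[0,0,0,3,0,0,0],[0,0,0,3,0,0,0],[0,0,0,3,0,0,0],[0,0,0,3,0,0,0],[0,0,0,0,0,0,0]])

```text
clock: 86.1
eef_pos: [582.1, -349.9, 97.0]
orientation: [[-0.731, 0.453, 0.511], [0.372, 0.891, -0.259], [-0.573, 0.001, -0.82]]
ft_force: [0.0, -0.2, -0.3]
grip_width: 22.3
finger_force: 59.6
```

Request:
drive_tool(deltas=[[0,0,0,1.5,0,0,0],[0,0,0,1.5,0,0,0],[0,0,0,0,0,0,0]])

```text
clock: 86.48
eef_pos: [580.0, -348.8, 95.4]
orientation: [[-0.731, 0.453, 0.511], [0.372, 0.892, -0.259], [-0.573, 0.001, -0.82]]
ft_force: [-0.2, 0.8, -2.7]
grip_width: 22.4
finger_force: 59.6
```

Request:
drive_tool(deltas=[[0,0,0,1.5,0,0,0],[0,0,0,0,0,0,0]])

```text
clock: 86.72
eef_pos: [579.0, -348.3, 94.6]
orientation: [[-0.731, 0.453, 0.511], [0.372, 0.892, -0.259], [-0.573, 0.001, -0.82]]
ft_force: [-0.5, -0.5, -1.4]
grip_width: 22.4
finger_force: 59.6
```

Request:
drive_tool(deltas=[[0,0,0,1.5,0,0,0],[0,0,0,0,0,0,0]])

```text
clock: 86.98
eef_pos: [577.9, -347.7, 93.7]
orientation: [[-0.731, 0.453, 0.511], [0.372, 0.892, -0.259], [-0.573, 0.001, -0.82]]
ft_force: [0.1, 0.0, -0.7]
grip_width: 22.6
finger_force: 59.6
```

```bash
python3 -c "
from slot import *
where()"
```

```text
shoulder in slot est [-1.54  2.99 -0.71] rot err mrad [-0.2  0.9  1. ] F slot [ 0.4 -0.1 -0.7] w 22.6
```

Request:
drive_tool(deltas=[[0,0,0,1,0,0,0],[0,0,0,0,0,0,0]])

```text
clock: 87.22
eef_pos: [577.2, -347.4, 93.2]
orientation: [[-0.73, 0.453, 0.511], [0.372, 0.892, -0.259], [-0.573, 0.001, -0.82]]
ft_force: [0.5, -0.5, -1.5]
grip_width: 22.6
finger_force: 59.6
```

Request:
drive_tool(deltas=[[0,0,0,1,0,0,0],[0,0,0,0,0,0,0]])

```text
clock: 87.48
eef_pos: [576.4, -347.0, 92.6]
orientation: [[-0.731, 0.453, 0.511], [0.372, 0.892, -0.259], [-0.573, 0.001, -0.82]]
ft_force: [0.5, -0.9, -0.8]
grip_width: 22.0
finger_force: 59.6
```

Request:
drive_tool(deltas=[[0,0,0,1,0,0,0],[0,0,0,0,0,0,0]])

```text
clock: 87.72
eef_pos: [575.7, -346.7, 92.0]
orientation: [[-0.73, 0.453, 0.511], [0.372, 0.891, -0.259], [-0.573, 0.001, -0.82]]
ft_force: [0.4, -1.0, -0.6]
grip_width: 22.2
finger_force: 59.6
```

Request:
drive_tool(deltas=[[0,0,0,1,0,0,0],[0,0,0,0,0,0,0]])

```text
clock: 87.98
eef_pos: [575.0, -346.3, 91.5]
orientation: [[-0.731, 0.453, 0.511], [0.372, 0.892, -0.259], [-0.573, 0.001, -0.82]]
ft_force: [0.3, -1.6, -2.2]
grip_width: 22.5
finger_force: 59.6
```

```bash
python3 -c "
from slot import *
where()"
```

```text
shoulder in slot est [ 2.41  3.   -0.71] rot err mrad [-0.2  0.8  0.9] F slot [ 0.4  1.3 -2.4] w 22.5
```

Request:
drive_tool(deltas=[[0,0,0,1,0,0,0],[0,0,0,0,0,0,0]])

```text
clock: 88.22
eef_pos: [574.2, -345.9, 90.9]
orientation: [[-0.73, 0.453, 0.511], [0.372, 0.891, -0.259], [-0.573, 0.001, -0.82]]
ft_force: [-0.9, -0.4, -1.0]
grip_width: 22.2
finger_force: 59.6
```

Request:
drive_tool(deltas=[[0,0,0,1,0,0,0],[0,0,0,0,0,0,0]])

```text
clock: 88.48
eef_pos: [573.5, -345.5, 90.3]
orientation: [[-0.731, 0.453, 0.511], [0.372, 0.892, -0.259], [-0.573, 0.001, -0.82]]
ft_force: [-0.2, 0.5, 0.0]
grip_width: 22.2
finger_force: 59.6
```

Request:
drive_tool(deltas=[[0,0,0,1,0,0,0],[0,0,0,0,0,0,0]])

```text
clock: 88.72
eef_pos: [573.2, -345.5, 90.3]
orientation: [[-0.73, 0.453, 0.512], [0.371, 0.891, -0.26], [-0.574, 0.0, -0.819]]
ft_force: [1.4, -0.6, -0.5]
grip_width: 22.6
finger_force: 59.5
```

Request:
drive_tool(deltas=[[0,0,0,1,0,0,0],[0,0,0,0,0,0,0]])

```text
clock: 88.98
eef_pos: [573.1, -345.6, 90.5]
orientation: [[-0.729, 0.453, 0.513], [0.371, 0.891, -0.261], [-0.575, 0.0, -0.818]]
ft_force: [4.8, -0.2, -0.5]
grip_width: 22.3
finger_force: 59.4
```

```bash
python3 -c "
from slot import *
where()"
```

```text
shoulder in slot est [ 4.62  3.24 -0.39] rot err mrad [ 0.5 -1.9  1. ] F slot [-3.3 -2.  -2.9] w 22.3
```

Request:
drive_tool(deltas=[[0,0,0,1,0,0,0],[0,0,0,1,0,0,0],[0,0,0,1,0,0,0],[0,0,0,0,0,0,0]])

```text
clock: 89.48
eef_pos: [572.7, -345.6, 90.8]
orientation: [[-0.727, 0.454, 0.515], [0.37, 0.891, -0.263], [-0.579, -0.001, -0.816]]
ft_force: [13.2, -0.6, 1.0]
grip_width: 22.1
finger_force: 59.2
```

```bash
python3 -c "
from slot import *
where()"
```

```text
shoulder in slot est [4.65 3.47 0.11] rot err mrad [ 1.5 -6.3  1. ] F slot [-10.4  -5.5  -6.1] w 22.1
```

Request:
drive_tool(deltas=[[0,0,0,-2.5,0,0,0],[0,0,0,0,0,0,0.3],[0,0,0,0,0,0,0.5],[0,0,0,0,0,0,0.7],[0,0,0,0,0,0,0.7]])

```text
clock: 90.1
eef_pos: [571.5, -344.6, 88.7]
orientation: [[-0.731, 0.453, 0.511], [0.372, 0.891, -0.259], [-0.573, 0.001, -0.82]]
ft_force: [0.3, 1.0, -0.8]
grip_width: 59.7
finger_force: 0.0
```

Request:
drive_tool(deltas=[[0,0,0,0,0,-15,0.7],[0,0,0,0,0,-30,0.7],[0,0,0,0,0,-40,0.7],[0,0,0,0,0,-40,0.7],[0,0,0,0,0,0,0.7]])

```text
clock: 90.72
eef_pos: [508.2, -313.1, 194.8]
orientation: [[-0.728, 0.453, 0.514], [0.369, 0.891, -0.263], [-0.577, -0.002, -0.817]]
ft_force: [0.1, -0.0, 0.3]
grip_width: 59.6
finger_force: 0.0
```

```bash
python3 - <<'E'
from slot import *
plan([((430,-250,260),down(80.6),.7,60)])
E
```

```text
t 90.72 tcp [ 508.2 -313.1  194.8] z [ 0.514 -0.263 -0.817] w 59.6 F [ 0.1 -0.   0.3] ff 0.0
8 rows turn [0.0484, 0.0664, 0.1528] 0.7
2 rows shift [24.7, -43.7, -32.6] 0.7  -> [430, -250, 260]
```

Request:
drive_tool(deltas=[[0,0,0,0,0,-50,0.7],[0,0,0,0,0,-50,0.7],[0,0,0,-40,-40,-20,0.7],[0,0,0,0,0,0,0.7],[0,0,0,0,0,0,0.7]])

```text
clock: 91.35
eef_pos: [457.4, -331.5, 310.9]
orientation: [[-0.731, 0.453, 0.51], [0.373, 0.891, -0.257], [-0.571, 0.002, -0.821]]
ft_force: [0.1, 0.6, -0.8]
grip_width: 60.0
finger_force: 0.0
```

```bash
python3 - <<'E'
from slot import *
import pickle
plan([]);k=snap();pickle.dump((k,sense()),open("c8.pkl","wb"))
cv2.imwrite("pics/end_scene.png",k[0]["img"]);cv2.imwrite("pics/end_top.png",k[1]["img"])
k0=pickle.load(open("c5.pkl","rb"))[0]
# handle appears: difference against the earlier picture, handle box at final pose
for i in(0,1):
    cam=k[i];res=[]
    def parts(sx,a,b):
        S=M0+sx*X+3.1*Y-.6*Z+a*cam["R"][0]+b*cam["R"][1]
        H=np.eye(4);H[:3,:3]=np.c_[X,Y,Z];H[:3,3]=S-8*Z
        return box(-90,0,-12,12,0,16,H)
    q=proj(cam,np.vstack([p[1] for p in parts(4.6,0,0)]));a=np.floor(q.min(0)-6).astype(int);b=np.ceil(q.max(0)+6).astype(int)
    d=np.abs(cam["img"].astype(int)-k0[i]["img"])[a[1]:b[1],a[0]:b[0]].max(2)
    print(i,a,b,"changed px",(d>25).sum(),"expected",cv2.contourArea(cv2.convexHull(q.astype(np.float32))))
    cam["_big"]=cv2.resize(cam["img"][a[1]:b[1],a[0]:b[0]].astype(np.float32),None,fx=SS,fy=SS,interpolation=cv2.INTER_LINEAR).astype(float)
    g=lambda v:cost(cam,holder_parts([*(M0[:2]-[2.6,-1.8]),-26.9,74.5,-37,10])+parts(*v),(a[0],a[1],0,0))[0]
    r=min((minimize(g,[s0,0,0],method="Nelder-Mead",options=dict(initial_simplex=[[s0,0,0],[s0+4,0,0],[s0,2,0],[s0,0,2]])) for s0 in(-10,0,4.6,10)),key=lambda r:r.fun);print(np.round(r.x,2),round(r.fun,1))
for n,o,p in(("rack","fffffe",(472.2,-32.8,-9.4)),("carrier","euuuu",(634.85,-8,4.7))):
    print(n,fit(n,o,p,[k[0]]))
E
```

```text
t 91.35 tcp [ 457.4 -331.5  310.9] z [ 0.51  -0.257 -0.821] w 60.0 F [ 0.1  0.6 -0.8] ff 0.0
0 [127 253] [166 287] changed px 261 expected 335.51179138198495
[-3.21  4.77  0.  ] 463.8
1 [379 148] [415 192] changed px 288 expected 274.47058409964666
[-0.66  2.04  3.56] 2245.5
rack (array([472.3593182 , -32.64875222,  -9.20103004]), np.float64(607.0471336566875))
carrier (array([634.85890507,  -7.96390078,   4.71126512]), np.float64(2439.3882292482403))
```

```bash
python3 - <<'E'
from slot import *
import pickle
k=pickle.load(open("c8.pkl","rb"))[0];k0=pickle.load(open("c5.pkl","rb"))[0]
cam=k[1];P=lambda sx:proj(cam,M0+sx*X+3.1*Y-.6*Z)[0]
e,m=P(4.6-90),P(4.6);ax=(e-m)/np.linalg.norm(e-m)
d=np.abs(cam["img"].astype(int)-k0[1]["img"]).max(2);d[:140]=0;d[195:]=0;d[:,:372]=0;d[:,420:]=0
v,u=np.nonzero(d>25);t=(np.c_[u,v]-m)@ax
w=np.abs((np.c_[u,v]-m)@[-ax[1],ax[0]]);t=t[w<6]
print("expected 0..",np.linalg.norm(e-m),"px/mm",np.linalg.norm(e-m)/90,"seen",np.percentile(t,[2,50,98]))
from cell import manip
print(manip.close_job())
E
```

```text
expected 0.. 29.591373518827655 px/mm 0.32879303909808505 seen [ 0.31708026 14.5032872  29.55509118]
the job is handed in; nothing more can be done
None
```

The job is handed in at 91 s of the 210 s allowed: the four used vials are in the carrier, and the four fresh vials plus the kept one are in the rack. The scraper is in its holder, pushed in until the handle met the wood, and the top camera shows the handle where it should be. The carrier ended up about 1–2 mm from where it started, and one used vial met the hole's rim at 64 N before it went in.

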